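Clear the hob cover and hold it up at the stay's mark

TASK

The cover of the two-burner hob has been used as a shelf: take its two cartons off and stack them squarely on the large carton standing on the worktop to its left, the middle-sized one first and the smallest on top, centred and with their long sides parallel, leaving the large carton and everything else on the worktop in place. Then raise the cover, which has a bar handle along its front, until the wing nut on its right-hand side lines up with the pointer clip on the slotted quadrant (do not shift the clip), and hold it there, still, so that I can tighten the wing nut. The job ends holding: the cover falls shut by itself, so finish with the gripper still carrying it at the mark.

Things in the scene. Friction and masses are not known exactly. Their poses are not given: they have to be found in the camera images.
- hob: Two-burner table-top gas hob, fixed, 280 mm deep (x) and 470 mm wide (y), 65 mm high under its cover. Origin: centre of its underside, on the worktop; x away from the robot (within 0.15 rad), y left, z up. Two knobs stick 18 mm out of its front face at y = 170 mm either side, 34 mm above the worktop, reaching 49 mm high.
- cover: The hob's cover: pressed-steel tray 268 mm deep, 462 wide, 20 high, about 0.8 kg. Origin: on the hinge line along its back edge, mid width, 75 mm above the worktop. Closed, its axes are the hob's; its flat top is 12 mm above the origin, its front edge 268 mm to -x. Opening turns it about +y by up to 1.75 rad: the front edge rises. The hinge is nearly free: it falls shut when let go.
- cover_grip (a point): Middle of the cover's front handle: a round steel bar 14 mm thick, 300 mm long, parallel to the hinge line (y), 46 mm in front of the cover's front edge on two posts 140 mm either side of the middle; free all round between them. 313 mm from the hinge line; 77 mm above the worktop when closed. Axes as cover.
- wing_nut (a point): Centre of the brass wing nut on the cover's right-hand side (-y), 150 mm from the hinge line. It moves with the cover along the curved slot of the stay: a fixed, upright steel quadrant strip, 24 mm wide, at the hob's right-hand end (247 mm from its middle), centred on the hinge line and rising to 225 mm above the worktop.
- pointer: Brass pointer clip (16 x 12 x 22 mm, with thumbscrew) clamped on the outer rim of that quadrant. Origin on the hinge line, at the cover's origin; its -x axis runs out through the clip's tooth and its y is the hinge line. The cover is at the mark when its x axis is parallel to the clip's. The mark lies 0.5 to 0.85 rad above closed.
- pointer_tip (a point): Tip of the clip's tooth, pointing inwards to the hinge line, 155 mm from it. The cover is at the mark when the wing nut's centre, seen from the side, lies on the straight line from the hinge line to this tip, 5 mm inside the tip.
- carton_large: Largest plain cardboard carton, 134 x 76 x 60 mm (x, y, z), 0.35 kg, standing on the worktop to the left of the hob. Origin: centre of its underside; x along its long side.
- carton_medium: Middle-sized plain cardboard carton, 116 x 62 x 52 mm (x, y, z), about 0.2 kg, lying on the hob's cover. Origin: centre of its underside; x along its long side.
- carton_small: Smallest plain cardboard carton, 92 x 52 x 44 mm (x, y, z), about 0.12 kg, lying on the hob's cover. Origin: centre of its underside; x along its long side.
- moka: Bystander on the worktop: aluminium stove-top coffee pot with a black handle, 90 mm across, 157 mm tall. Origin: centre of its underside.
- mug: Bystander on the worktop: white mug, 76 mm across, 88 mm tall. Origin: centre of its underside.
- spice_jar: Bystander on the worktop: small glass spice jar, 42 mm across, 90 mm tall. Origin: centre of its underside.
- oil_bottle: Bystander on the worktop: green glass oil bottle, 62 mm across, 220 mm tall. Origin: centre of its underside.
- pepper_mill: Bystander on the worktop: dark turned-wood pepper mill, 54 mm across, 140 mm tall. Origin: centre of its underside.
- tin: Bystander on the worktop: food tin, 74 mm across, 75 mm tall. Origin: centre of its underside.
- spoon: Bystander: a wooden spoon 240 mm long lying on the worktop in front of the hob, lower than 30 mm. Origin: underside, near its middle.
Things that resemble listed ones, but are neither listed nor needed, are in the scene too. Leave any red look-alike of the carton_small alone.

How it is judged:
By the outcome, as a careful person would: the job done as asked, in the order asked, and still so for the second after the job is handed in, while the arm keeps its last pose, push and grip.
It also fails if it takes over 72 s, if anything falls off the work surface, if the arm or the gripper's body presses on something with over 40 N, if the wrist force passes 120 N, or if a joint passes its speed limit or range.

ROBOT

A 6-joint arm with a two-finger parallel gripper is mounted at the origin on the work surface. World frame = base frame: x ahead of the robot, y to its left, z up, the work surface at z = 0. Lengths are in mm, angles in rad, forces in N, time in s.
With the tool pointing down it reaches from about 350 to 775 mm from the base axis. Payload 7.3 kg.
Tool frame: the origin (TCP) lies at the very end of the fingers, on their centre line; the grasp point (between the pads) lies 19 mm behind it; z points along the fingers, y is the line along which they close (so a half turn about z gives the same grasp; the last joint's range is limited). The gripper opens to 92 mm and grips with 3 to 60 N. Pads are 19 mm wide; open, the fingers measure 130 mm over their backs; the gripper's body (75 mm by 190 mm) begins 47 mm behind the grasp point.
Start: joints at [-0.146, 0.342, 1.524, -0, 1.275, -0.146], TCP at [525.019, 0.019, 226.741] pointing down, gripper open.
Joint ranges: [-2.53, 2.53], [-0.77, 2.02], [0.04, 2.7], [-1, 4.14], [0.28, 2.66], [-3.11, 3.11]. Speed limits (rad/s): [2.57, 2.57, 3.14, 3.14, 3.14, 3.14].

INTERFACE

Orientations are given as [roll, pitch, yaw] about the fixed x, y, z axes, in that order (R = Rz(yaw) Ry(pitch) Rx(roll)).
In Python, from plant import * gives the robot as it stands.
- The arm moves only by the tool arm_command, never from a script. Its arguments are lists of equal length, an entry for each row: "gripper": the finger opening in mm, from 0 to 91.8; "dp": the shift along the tool's x, y, z in units of 25 mm (1.0 is 25 mm), a list of three; "twist": the turn about the tool's z in units of 5 degrees (1.0 is 5 degrees). A call has exactly 5 rows; each row shifts and turns the commanded pose from where the row before left it, along the tool's axes as they then stand; what a row does not reach is not made up. A row lasts 1/8 s, in which the tool goes at most 62.5 mm and 10.7 degrees, less where a joint would pass 70% of its speed; a pose out of reach is approached as far as the arm can. A call is refused whole if a number of a shift passes 1 or a number of a turn 1, either way. A call with a gripper value outside its range is refused whole. The fingers move at their own pace and stop on an object; the grip force is fixed at half the most. Time passes only in rows, so rows that do not move let the fingers close, or fill a call up. It gives the time, the measured TCP pose, the force, the opening and the grip force at its end, in the units of the state.
- get_obs(): the state, without advancing time (a new reading comes with each control period).
- capture(name): name is "scene" or "side" or "wrist"; returns the picture (400x640x3 uint8, red, green, blue); there is no depth.
- get_calibration(name): a dict with "mtx" (3x3 intrinsics, pixels), "position" and "attitude" of the camera in the world; the wrist camera has in their place "mount" (4x4, takes a point from camera to tool coordinates, whose origin is the TCP and whose axes are the flange's). Camera axes: x right, y down, z forward; pixel columns grow to the right and rows downward; lengths in mm; the calibration is good to about 2 mm. A picture is of the moment at which its call begins: read the wrist's pose just before it. get_calibration takes no time and is no camera call.
- close_job(): hands the job in; it is judged then, once.
The state is a dict: "time": time; "joint_positions": joint angles; "dq": joint speeds; "tau": joint torques, N m; "tool_pos": TCP position; "tcp_rot": TCP orientation; "contact_force": force on the tool from outside, world axes, zero at the start; "moment": the same for the moment, N m; "grip_width": finger opening in mm; "finger_force": force on a finger pad.
Only numpy, scipy, OpenCV 4.12 (cv2) and the standard library are available. Lean on these libraries where they do the work, as an engineer would, in place of code of your own. Each camera call takes 0.05 s, during which the arm holds its last target. There are 200 camera calls.

## Working session

There is one attempt and no reset: what is moved stays moved. The work goes in short steps, Python scripts to look and compute and a tool call to move; the robot and the scene stay as the last step left them, time stands still between calls to the robot, and variables do not carry over. Pictures are saved under pics/ and viewed, at most 10 in all, crops included, and the job is handed in when it is done.

Besides the shell and the picture viewer there is one more tool, called after "Request:" in YAML: its name, and indented under it one key for each argument. arm_command: Moves the arm, as the interface text tells. Its arguments: {"type":"object","properties":{"gripper":{"type":"array"},"dp":{"type":"array"},"twist":{"type":"array"}},"required":["gripper","dp","twist"]}

```bash
mkdir -p pics; ls
python3 - <<'E'
from plant import *
import cv2,numpy as np
for n in ("scene","side","wrist"):
    im=capture(n); cv2.imwrite(f"pics/{n}0.png",im[:,:,::-1])
    print(n,get_calibration(n))
o=get_obs();print(o)
E
```

```text
pics
scene {'mtx': array([[420.66144253,   0.        , 318.31890873],
       [  0.        , 420.66144253, 198.61909919],
       [  0.        ,   0.        ,   1.        ]]), 'position': array([1216.78355344,  475.90517066,  752.95347207]), 'attitude': array([-2.21124866,  0.0210379 ,  2.26302552])}
side {'mtx': array([[466.03265944,   0.        , 328.28926763],
       [  0.        , 466.03265944, 196.7578857 ],
       [  0.        ,   0.        ,   1.        ]]), 'position': array([  204.62652983, -1267.90168283,  1040.53924659]), 'attitude': array([-2.2318778 ,  0.0086057 , -0.29901859])}
wrist {'mtx': array([[359.41951527,   0.        , 315.90304169],
       [  0.        , 359.41951527, 203.0570374 ],
       [  0.        ,   0.        ,   1.        ]]), 'mount': array([[-5.72529264e-05, -9.54994569e-01, -2.96623280e-01,
         8.04294310e+01],
       [ 9.99999520e-01, -3.44833614e-04,  9.17194797e-04,
         1.23310675e+00],
       [-9.78201727e-04, -2.96623085e-01,  9.54994130e-01,
        -1.59085755e+02],
       [ 0.00000000e+00,  0.00000000e+00,  0.00000000e+00,
         1.00000000e+00]])}
{'time': 0.15, 'joint_positions': array([-1.45987452e-01,  3.42564594e-01,  1.52477113e+00,  4.18405748e-06,
        1.27538024e+00, -1.45987237e-01]), 'dq': array([-0.00180443, -0.0031791 , -0.00381516,  0.00209602,  0.00082821,
       -0.00209697]), 'tau': array([ 7.52666965e-04, -4.31470585e+01, -2.44352603e+01,  7.18239485e-02,
        5.38185902e-02, -1.32920518e-04]), 'tool_pos': array([5.24713104e+02, 7.23164319e-02, 2.26212847e+02]), 'tcp_rot': array([-3.14048187e+00, -1.67366951e-04,  1.57079480e+00]), 'contact_force': array([-0.26163475,  0.42508666,  0.21930276]), 'moment': array([ 0.03696488,  0.03993398, -0.07157665]), 'finger_force': 0.0, 'grip_width': 91.69391371483745}
```

View pics/scene0.png

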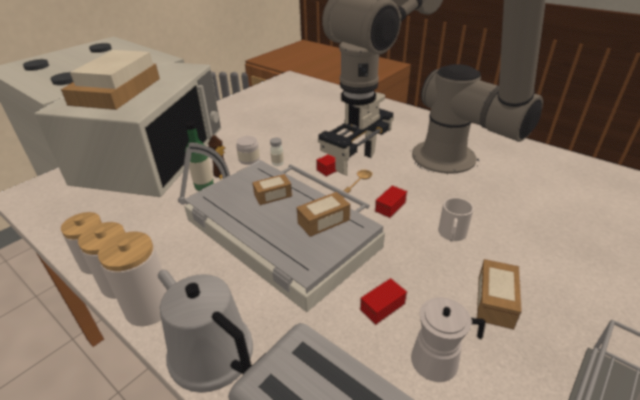

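View pics/side0.png

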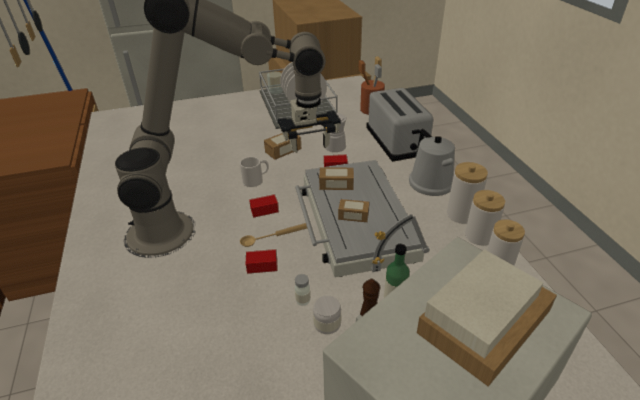

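View pics/wrist0.png

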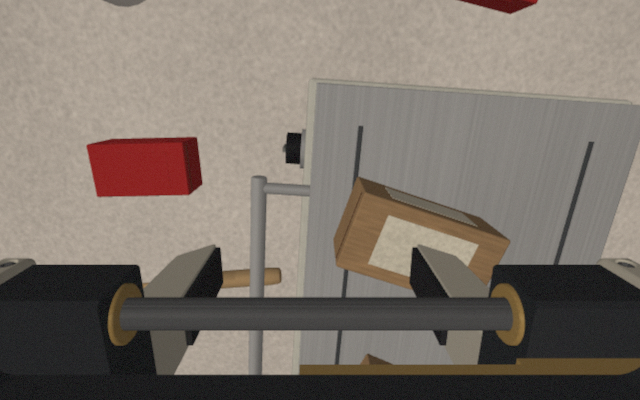

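The scene shows the hob with two cartons on the cover: scene view, medium at (323,213) and small at (272,188). The large carton is at (500,290) by the moka, and the quadrant with its brass clip is in the side view near (378,236)/(377,260). There are red look-alikes in front of and left of the hob.

```bash
cat > h.py <<'E'
import numpy as np, cv2
from scipy.spatial.transform import Rotation as R
from plant import *
def cam(n,obs=None):
    c=get_calibration(n)
    if n=="wrist":
        T=np.eye(4);T[:3,:3]=R.from_euler('xyz',obs['tcp_rot']).as_matrix();T[:3,3]=obs['tool_pos'];M=T@c['mount']
        return c['mtx'],M[:3,:3],M[:3,3]
    return c['mtx'],R.from_euler('xyz',c['attitude']).as_matrix(),c['position']
def ray(C,uv):
    K,Rm,p=C; d=Rm@np.linalg.solve(K,[uv[0],uv[1],1.]); return p,d/np.linalg.norm(d)
def onz(C,uv,z):
    p,d=ray(C,uv); return p+d*(z-p[2])/d[2]
def proj(C,P):
    K,Rm,p=C; q=K@(Rm.T@(np.asarray(P,float)-p)); return q[:2]/q[2]
def tri(rays):
    A=sum(np.eye(3)-np.outer(d,d) for p,d in rays); b=sum((np.eye(3)-np.outer(d,d))@p for p,d in rays)
    return np.linalg.solve(A,b)
E
python3 - <<'E'
import cv2,numpy as np
s=cv2.imread('pics/scene0.png');d=cv2.imread('pics/side0.png')
def t(im,x,y,k): # 400/k x 300/k
    c=im[y:y+300//k,x:x+400//k]; return cv2.resize(c,(400,300),interpolation=cv2.INTER_CUBIC)
o=np.vstack([np.hstack([t(s,245,165,4),t(s,460,250,4)]),np.hstack([t(d,290,155,4),t(d,345,215,4)])])
cv2.imwrite('pics/c1.png',o)
E
```

```text
(no output)
```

View pics/c1.png

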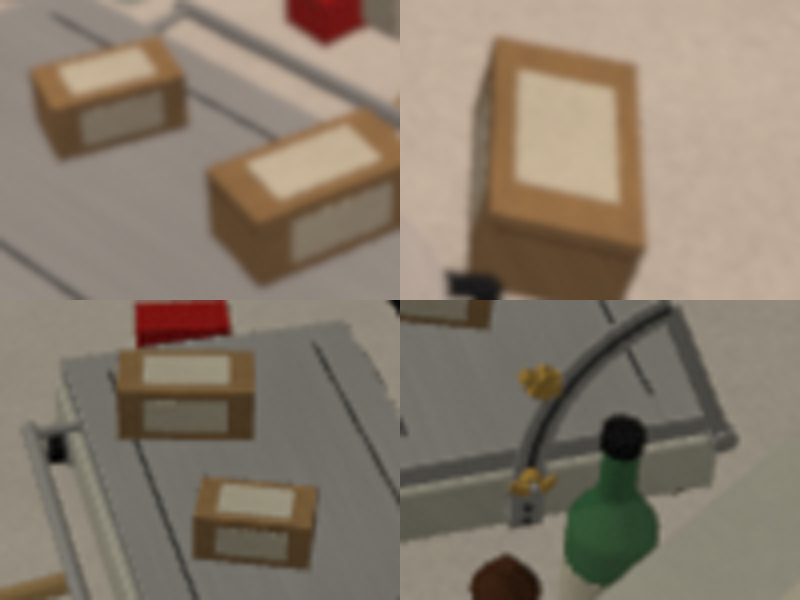

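Run:
```python
from h import *
np.set_printoptions(precision=1,suppress=True)
S=cam('scene');D=cam('side');o=get_obs();o['tool_pos']=np.array([524.7,.07,226.2]);W=cam('wrist',o)
def box(C,off,pts,z,name):
    P=np.array([onz(C,(off[0]+(x-.0)/4,off[1]+y/4),z) for x,y in pts])[:,:2]
    e=[P[(i+1)%4]-P[i] for i in range(4)]
    print(name,'c',P.mean(0),'len',[np.linalg.norm(v).round(1) for v in e],'yaw',[np.degrees(np.arctan2(v[1],v[0])).round(1)%180 for v in e])
box(S,(245,165),[(31,69),(163,37),(187,72),(52,102)],131,'small scene')
box(S,(245,165),[(248,165),(350,123),(382,155),(276,200)],139,'med label')
box(S,(460,250),[(97,38),(236,66),(245,248),(92,214)],60,'large')
box(D,(290,155),[(119,52),(254,50),(254,88),(116,90)],139,'med side')
box(D,(290,155),[(205,178),(318,185),(313,223),(197,216)],131,'small side')
print('cover FL corner wrist',onz(W,(317,82),87),'bar',onz(W,(258,180),77),onz(W,(257,370),77),'left edge pt',onz(W,(628,102),87), 'front edge', onz(W,(303,360),87))
print('med top wrist',[onz(W,p,139) for p in [(360,179),(508,241)]])
print('red wrist',[onz(W,p,40)[:2] for p in [(90,145),(197,138)]])
# cover corners side
print('side bar left end',onz(D,(290+28/4,155+128/4),77),'cover FL',onz(D,(290+62/4,155+62/4),87),'cover BL',onz(D,(290+345/4,155+22/4),87))
```

```text
small scene c [ 602.3 -207.6] len [np.float64(91.7), np.float64(45.8), np.float64(90.2), np.float64(41.9)] yaw [np.float64(152.4), np.float64(63.2), np.float64(149.9), np.float64(65.4)]
med label c [602.6 -33.5] len [np.float64(74.1), np.float64(37.7), np.float64(75.5), np.float64(37.7)] yaw [np.float64(162.9), np.float64(68.7), np.float64(162.8), np.float64(66.4)]
large c [503.8 375.8] len [np.float64(73.8), np.float64(131.5), np.float64(72.7), np.float64(132.0)] yaw [np.float64(111.2), np.float64(20.7), np.float64(111.6), np.float64(21.099999999999994)]
med side c [604.3 -38.5] len [np.float64(115.6), np.float64(56.1), np.float64(114.9), np.float64(55.9)] yaw [np.float64(163.6), np.float64(70.4), np.float64(163.6), np.float64(71.1)]
small side c [ 606.9 -213.1] len [np.float64(88.9), np.float64(47.2), np.float64(89.0), np.float64(47.7)] yaw [np.float64(156.5), np.float64(64.2), np.float64(156.8), np.float64(64.2)]
cover FL corner wrist [526.9  87.6  87. ] bar [475.1   6.   77. ] [ 464.2 -198.7   77. ] left edge pt [775.5  72.4  87. ] front edge [ 513.1 -177.3   87. ]
med top wrist [array([557.1,  21.7, 139. ]), array([668.6, -25.5, 139. ])]
red wrist [array([309.7,  31.5]), array([412.8,  38.2])]
side bar left end [474.6   4.   77. ] cover FL [525.2  78.   87. ] cover BL [791.1  60.6  87. ]
```

```bash
cat >> h.py <<'E'
def th(o):
    M=R.from_euler('xyz',o['tcp_rot']).as_matrix(); return np.degrees(np.arctan2(M[1,1],M[0,1]))
def plan(way,p=None,t=None):
    """way: list of (x,y,z,theta); prints dp/twist rows (max 1 unit), from measured pose"""
    o=get_obs(); p=np.array(o['tool_pos'] if p is None else p,float); t=th(o) if t is None else t
    rows=[]
    for w in way:
        q=np.array(w[:3],float)
        n=max(1,int(np.ceil(max(np.linalg.norm(q-p)/24.5,abs(w[3]-t)/5-.001))))
        for i in range(n):
            d=(q-p)/(n-i); dt=(w[3]-t)/(n-i); c,s=np.cos(np.radians(t)),np.sin(np.radians(t))
            r=np.round(np.array([-s*d[0]+c*d[1],c*d[0]+s*d[1],-d[2]])/25,2); k=round(-dt/5,2)
            p=p+25*np.array([-s*r[0]+c*r[1],c*r[0]+s*r[1],-r[2]]); t-=5*k
            rows.append((r.tolist(),k))
        rows.append(None)
    rows=[r for r in rows if r]
    for i in range(0,len(rows),5): print('dp',[r[0] for r in rows[i:i+5]],'tw',[r[1] for r in rows[i:i+5]])
    print(len(rows),'end',p.round(1),round(t,2))
E
python3 - <<'E'
from h import *
np.set_printoptions(precision=1,suppress=True)
S=cam('scene');D=cam('side')
print('moka lid knob tri',tri([ray(S,(446,312)),ray(D,(338,122))]),onz(S,(446,312),157),'base',onz(S,(437,365),20))
print('red near',onz(S,(383,292),40),'mug',onz(S,(456,205),88))
plan([(650,-50,250,73.5)])
E
```

```text
moka lid knob tri [717.3 327.  129.1] [725.4 338.9 157. ] base [736.6 349.6  20. ]
red near [664.8 181.7  40. ] mug [342.1 191.2  88. ]
dp [[-0.13, 0.33, -0.06], [-0.16, 0.32, -0.06], [-0.19, 0.31, -0.06], [-0.21, 0.29, -0.06], [-0.24, 0.27, -0.06]] tw [np.float64(-0.98), np.float64(-0.98), np.float64(-0.98), np.float64(-0.98), np.float64(-0.98)]
dp [[-0.26, 0.25, -0.07], [-0.28, 0.23, -0.06], [-0.3, 0.2, -0.07], [-0.32, 0.17, -0.06], [-0.33, 0.15, -0.07]] tw [np.float64(-0.98), np.float64(-0.98), np.float64(-0.98), np.float64(-0.98), np.float64(-0.98)]
dp [[-0.34, 0.12, -0.06], [-0.35, 0.09, -0.07], [-0.35, 0.06, -0.06], [-0.36, 0.02, -0.07], [-0.36, -0.0, -0.06]] tw [np.float64(-0.98), np.float64(-0.98), np.float64(-0.98), np.float64(-0.98), np.float64(-0.98)]
15 end [650.1 -50.  250. ] 73.5
```

Request:
arm_command:
  gripper: [91.8,91.8,91.8,91.8,91.8]
  dp:
    - [-0.13,0.33,-0.06]
    - [-0.16,0.32,-0.06]
    - [-0.19,0.31,-0.06]
    - [-0.21,0.29,-0.06]
    - [-0.24,0.27,-0.06]
  twist: [-0.98,-0.98,-0.98,-0.98,-0.98]

```text
time: 0.78
tool_pos: [566.8, -16.6, 233.9]
tcp_rot: [-3.141, -0.0, 2.001]
contact_force: [0.7, 0.4, -0.1]
grip_width: 91.4
finger_force: 0.0
```

Request:
arm_command:
  gripper: [91.8,91.8,91.8,91.8,91.8]
  dp:
    - [-0.26,0.25,-0.07]
    - [-0.28,0.23,-0.06]
    - [-0.3,0.2,-0.07]
    - [-0.32,0.17,-0.06]
    - [-0.33,0.15,-0.07]
  twist: [-0.98,-0.98,-0.98,-0.98,-0.98]

```text
time: 1.4
tool_pos: [608.8, -33.4, 242.1]
tcp_rot: [-3.141, -0.001, 2.429]
contact_force: [-0.2, -0.4, -0.2]
grip_width: 91.6
finger_force: 0.0
```

Request:
arm_command:
  gripper: [91.8,91.8,91.8,91.8,91.8]
  dp:
    - [-0.34,0.12,-0.06]
    - [-0.35,0.09,-0.07]
    - [-0.35,0.06,-0.06]
    - [-0.36,0.02,-0.07]
    - [-0.36,0,-0.06]
  twist: [-0.98,-0.98,-0.98,-0.98,-0.98]

```text
time: 2.02
tool_pos: [650.5, -50.1, 250.0]
tcp_rot: [-3.141, -0.001, 2.856]
contact_force: [0.2, -0.1, -0.0]
grip_width: 92.1
finger_force: 0.0
```

Run:
```python
from h import *
o=get_obs(); im=capture('wrist'); cv2.imwrite('pics/w1.png',im[:,:,::-1]); print(o['time'],o['tool_pos'],th(o)); np.save('w1o.npy',o,allow_pickle=True)
```

```text
2.025 [650.52035117 -50.134541   250.0446169 ] 73.66246338325804
```

View pics/w1.png

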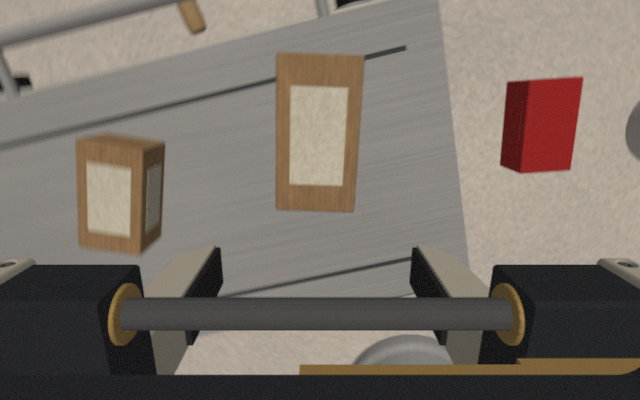

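The wrist view shows the medium carton's top face at about (277,53)-(364,54)-(354,211)-(276,210), and the small one with its label at (87,160)-(131,167)-(130,238)-(87,232). Both are clearly separated.

```bash
cat >> h.py <<'E'
def quad(C,im,roi,z,name,lo=(10,60,60),hi=(25,255,255)):
    x0,y0,x1,y1=roi; hsv=cv2.cvtColor(im,cv2.COLOR_RGB2HSV); m=np.zeros(hsv.shape[:2],np.uint8); m[y0:y1,x0:x1]=cv2.inRange(hsv[y0:y1,x0:x1],lo,hi)
    cs,_=cv2.findContours(m,cv2.RETR_EXTERNAL,cv2.CHAIN_APPROX_NONE); c=max(cs,key=cv2.contourArea)
    P=np.array([onz(C,q[0].astype(float),z)[:2] for q in c]).astype(np.float32)
    r=cv2.minAreaRect(P); b=cv2.boxPoints(r)
    e=b[1]-b[0],b[2]-b[1]; l=e[0] if np.linalg.norm(e[0])>np.linalg.norm(e[1]) else e[1]
    print(name,'c',np.round(r[0],1),'size',np.round(sorted(r[1]),1),'long yaw',round(float(np.degrees(np.arctan2(l[1],l[0]))%180),1))
    return m
E
python3 - <<'E'
from h import *
np.set_printoptions(precision=1,suppress=True)
im=cv2.imread('pics/w1.png')[:,:,::-1].copy()
o=np.load('w1o.npy',allow_pickle=True).item(); C=cam('wrist',o)
hsv=cv2.cvtColor(im,cv2.COLOR_RGB2HSV)
for p in [(319,130),(284,130),(319,70),(230,130),(100,200),(82,200),(148,170),(100,145)]: print(p,hsv[p[1],p[0]])
quad(C,im,(255,40,385,225),139,'med full',(8,70,60),(25,255,255))
lab=((15,20,130),(35,95,255))
quad(C,im,(255,40,385,225),139,'med label',*lab)
quad(C,im,(60,125,142,260),131,'small label',*lab)
for n,z,pts in [('med',139,[(277,53),(364,54),(354,211),(276,210)]),('small',131,[(77,138),(135,147),(130,253),(78,242)])]:
    P=np.array([onz(C,p,z)[:2] for p in pts]); print(n,P.mean(0),[np.linalg.norm(P[i]-P[i-1]) for i in range(4)],P)
# hob
for p,z in [((438,5),87),((468,255),87),((0,98),87),((420,4),87)]: print(p,onz(C,p,z))
E
```

```text
(319, 130) [ 20  45 180]
(284, 130) [ 15 119 137]
(319, 70) [ 15 116 134]
(230, 130) [ 11  15 137]
(100, 200) [ 20  45 181]
(82, 200) [ 15 113 138]
(148, 170) [16 57 98]
(100, 145) [ 15 114 128]
med full c [606.  -35.8] size [ 61.6 115.4] long yaw 161.6
med label c [606.3 -35.9] size [42.5 74.3] long yaw 161.7
small label c [ 607.9 -212. ] size [35.5 61.9] long yaw 153.9
med [606.1 -35.5] [np.float64(115.33738115264408), np.float64(60.65267983723945), np.float64(115.49465418975), np.float64(61.806657332830184)] [[542.5 -46.4]
 [560.2  11.6]
 [670.  -24. ]
 [651.8 -83.1]]
small [ 605.1 -213.7] [np.float64(87.97217784093546), np.float64(44.00625812486922), np.float64(91.38425117318498), np.float64(43.246924746002264)] [[ 555.9 -213. ]
 [ 574.7 -173.3]
 [ 655.8 -215.4]
 [ 634.3 -252.9]]
(438, 5) [538.7  85.   87. ]
(468, 255) [764.1  72.7  87. ]
(0, 98) [ 503.4 -289.9   87. ]
(420, 4) [534.   71.3  87. ]
```

Run:
```python
from h import *
plan([(606,-36,165,71.7),(606,-36,97,71.7)])
```

```text
dp [[0.48, 0.01, 0.85], [0.47, 0.01, 0.85], [0.48, 0.01, 0.85], [0.47, 0.0, 0.85], [0.0, 0.0, 0.91]] tw [np.float64(0.11), np.float64(0.11), np.float64(0.1), np.float64(0.11), np.float64(-0.0)]
dp [[0.0, 0.0, 0.91], [0.0, 0.0, 0.9]] tw [np.float64(-0.0), np.float64(-0.0)]
7 end [606.1 -36.1  97. ] 71.68
```

Request:
arm_command:
  gripper: [91.8,91.8,91.8,91.8,91.8]
  dp:
    - [0.48,0.01,0.85]
    - [0.47,0.01,0.85]
    - [0.48,0.01,0.85]
    - [0.47,0,0.85]
    - [0,0,0.91]
  twist: [0.11,0.11,0.1,0.11,0]

```text
time: 2.7
tool_pos: [604.3, -34.8, 142.1]
tcp_rot: [-3.142, -0.001, 2.815]
contact_force: [-0.1, 0.2, 0.6]
grip_width: 91.6
finger_force: 0.0
```

Request:
arm_command:
  gripper: [91.8,91.8,91.8,45,45]
  dp:
    - [0,0,0.91]
    - [0,0,0.9]
    - [0,0,0]
    - [0,0,0]
    - [0,0,0]
  twist: [0,0,0,0,0]

```text
time: 3.32
tool_pos: [605.9, -35.3, 98.7]
tcp_rot: [3.141, 0.002, 2.816]
contact_force: [-0.3, 0.5, 0.2]
grip_width: 76.5
finger_force: 0.0
```

Request:
arm_command:
  gripper: [45,45,45,45,45]
  dp:
    - [0,0,0]
    - [0,0,0]
    - [0,0,0]
    - [0,0,-0.4]
    - [0,0,-0.8]
  twist: [0,0,0,0,0]

```text
time: 3.95
tool_pos: [604.5, -35.0, 126.9]
tcp_rot: [-3.141, -0.003, 2.816]
contact_force: [0.4, 0.4, -1.4]
grip_width: 61.9
finger_force: 30.0
```

Run:
```python
from h import *
o=get_obs(); print(o['tool_pos'],th(o),o['grip_width'],o['finger_force'])
plan([(606,-30,200,71.7),(562,396,200,111)])
```

```text
[604.45816039 -35.01841213 126.94853866] 71.3479304432096 61.88098754958523 29.997786283493042
dp [[0.0, 0.07, -0.97], [0.0, 0.07, -0.98], [0.01, 0.07, -0.97], [0.39, 0.87, -0.0], [0.36, 0.88, -0.0]] tw [np.float64(-0.02), np.float64(-0.03), np.float64(-0.02), np.float64(-0.44), np.float64(-0.44)]
dp [[0.32, 0.9, -0.0], [0.29, 0.91, -0.0], [0.25, 0.92, -0.0], [0.22, 0.93, -0.0], [0.18, 0.93, -0.0]] tw [np.float64(-0.44), np.float64(-0.44), np.float64(-0.44), np.float64(-0.44), np.float64(-0.44)]
dp [[0.15, 0.94, -0.0], [0.11, 0.94, -0.0], [0.07, 0.95, -0.0], [0.04, 0.95, -0.0], [0.0, 0.95, -0.0]] tw [np.float64(-0.43), np.float64(-0.44), np.float64(-0.43), np.float64(-0.44), np.float64(-0.43)]
dp [[-0.03, 0.95, -0.0], [-0.07, 0.95, -0.0], [-0.11, 0.94, -0.0], [-0.14, 0.94, -0.0], [-0.18, 0.94, -0.0]] tw [np.float64(-0.44), np.float64(-0.43), np.float64(-0.44), np.float64(-0.43), np.float64(-0.44)]
dp [[-0.22, 0.92, -0.0]] tw [np.float64(-0.43)]
21 end [562.1 395.9 199.9] 111.0
```

Request:
arm_command:
  gripper: [45,45,45,45,45]
  dp:
    - [0,0.07,-0.97]
    - [0,0.07,-0.98]
    - [0.01,0.07,-0.97]
    - [0.39,0.87,0]
    - [0.36,0.88,0]
  twist: [-0.02,-0.03,-0.02,-0.44,-0.44]

```text
time: 4.58
tool_pos: [601.6, 17.6, 200.9]
tcp_rot: [3.141, 0.0, 2.899]
contact_force: [-0.3, -0.5, -1.8]
grip_width: 61.5
finger_force: 30.0
```

Request:
arm_command:
  gripper: [45,45,45,45,45]
  dp:
    - [0.32,0.9,0]
    - [0.29,0.91,0]
    - [0.25,0.92,0]
    - [0.22,0.93,0]
    - [0.18,0.93,0]
  twist: [-0.44,-0.44,-0.44,-0.44,-0.44]

```text
time: 5.2
tool_pos: [589.2, 136.5, 200.5]
tcp_rot: [-3.142, -0.001, 3.092]
contact_force: [-0.4, 0.9, -2.2]
grip_width: 61.7
finger_force: 30.0
```

Request:
arm_command:
  gripper: [45,45,45,45,45]
  dp:
    - [0.15,0.94,0]
    - [0.11,0.94,0]
    - [0.07,0.95,0]
    - [0.04,0.95,0]
    - [0,0.95,0]
  twist: [-0.43,-0.44,-0.43,-0.44,-0.43]

```text
time: 5.82
tool_pos: [577.0, 254.6, 200.5]
tcp_rot: [-3.141, -0.001, -3.002]
contact_force: [-0.6, 0.1, -2.1]
grip_width: 62.1
finger_force: 30.0
```

Request:
arm_command:
  gripper: [45,45,45,45,45]
  dp:
    - [-0.03,0.95,0]
    - [-0.07,0.95,0]
    - [-0.11,0.94,0]
    - [-0.14,0.94,0]
    - [-0.18,0.94,0]
  twist: [-0.44,-0.43,-0.44,-0.43,-0.44]

```text
time: 6.45
tool_pos: [564.9, 373.7, 200.4]
tcp_rot: [-3.141, 0.0, -2.81]
contact_force: [-0.0, -0.3, -1.7]
grip_width: 61.6
finger_force: 30.0
```

Request:
arm_command:
  gripper: [45,45,45,45,45]
  dp:
    - [-0.22,0.92,0]
    - [0,0,0]
    - [0,0,0]
    - [0,0,0]
    - [0,0,0]
  twist: [-0.43,0,0,0,0]

```text
time: 7.08
tool_pos: [563.2, 395.1, 200.7]
tcp_rot: [-3.141, 0.0, -2.776]
contact_force: [-0.9, 0.2, -2.3]
grip_width: 61.6
finger_force: 30.0
```

Run:
```python
from h import *
o=get_obs(); im=capture('wrist'); cv2.imwrite('pics/w2.png',im[:,:,::-1]); print(o['time'],o['tool_pos'],th(o),o['grip_width']); np.save('w2o.npy',o,allow_pickle=True)
C=cam('wrist',o); print(proj(C,(504,376,60)))
```

```text
7.075 [563.19257896 395.08695764 200.69579453] 110.94264471938196 61.64136061796686
[320.79332141 113.34133416]
```

View pics/w2.png

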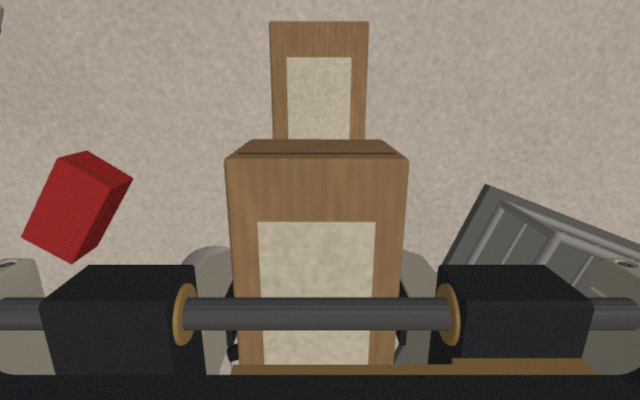

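The wrist view shows the large carton's far short edge at (270,22)-(368,22), with its sides running down to row 140. The held medium carton's front top edge runs (227,158)-(407,158), square in the gripper.

Run:
```python
from h import *
np.set_printoptions(precision=1,suppress=True)
im=cv2.imread('pics/w2.png')[:,:,::-1].copy(); o=np.load('w2o.npy',allow_pickle=True).item(); C=cam('wrist',o)
hsv=cv2.cvtColor(im,cv2.COLOR_RGB2HSV); m=cv2.inRange(hsv,(8,70,40),(25,255,255)); m[:, :250]=0;m[:,390:]=0
L=[];Rr=[]
for v in range(30,132):
    x=np.where(m[v])[0]; L.append(onz(C,(x[0]-.5,v),60)[:2]); Rr.append(onz(C,(x[-1]+.5,v),60)[:2])
T=[onz(C,(u,np.where(m[:60,u])[0][0]-.5),60)[:2] for u in range(280,360)]
def fit(P): 
    vx,vy,x,y=cv2.fitLine(np.float32(P),cv2.DIST_HUBER,0,.01,.01).ravel(); return np.array([x,y]),np.array([vx,vy])
for n,P in (('L',L),('R',Rr),('T',T)):
    p,d=fit(P); print(n,p,np.degrees(np.arctan2(d[1],d[0]))%180)
ax=np.radians(20.9)
(pl,dl),(pr,dr),(pt,dt)=fit(L),fit(Rr),fit(T)
a=np.degrees([np.arctan2(d[1],d[0])%np.pi for d in (dl,dr)]).mean(); u=np.array([np.cos(np.radians(a)),np.sin(np.radians(a))]); n=np.array([-u[1],u[0]])
w=(pl-pr)@n; mid=(pl+pr)@n/2; far=pt@u; c=u*(far+67)+n*mid
print('yaw',a,'width',w,'centre',c)
# held medium: front top edge, carton top = bottom+52, bottom = TCP-10.5
zt=o['tool_pos'][2]-10+52
P=np.array([onz(C,p,zt)[:2] for p in [(227,158),(407,158)]]); e=P.mean(0)-o['tool_pos'][:2]
t=np.radians(th(o)); print('held edge ahead x',e@[-np.sin(t),np.cos(t)],'y',e@[np.cos(t),np.sin(t)],'w',np.linalg.norm(P[1]-P[0]))
```

```text
L [495.1 330.3] 20.947214
R [468.1 400.6] 20.952394
T [443.8 344.9] 110.93594
yaw 20.949804 width -75.31998 centre [504.3 374.2]
held edge ahead x 58.427074504930445 y -0.20869093987876047 w 59.10479694837769
```

Run:
```python
from h import *
plan([(504.3,374.2,150,110.95),(504.3,374.2,80,110.95)])
```

```text
dp [[0.62, 0.01, 0.51], [0.63, 0.02, 0.51], [0.62, 0.01, 0.5], [0.63, 0.02, 0.51], [-0.0, -0.0, 0.93]] tw [np.float64(0.0), np.float64(0.0), np.float64(0.0), np.float64(0.0), np.float64(0.0)]
dp [[-0.0, -0.0, 0.93], [-0.0, -0.0, 0.94]] tw [np.float64(0.0), np.float64(0.0)]
7 end [504.3 374.2  79.9] 110.95
```

Request:
arm_command:
  gripper: [45,45,45,45,45]
  dp:
    - [0.62,0.01,0.51]
    - [0.63,0.02,0.51]
    - [0.62,0.01,0.5]
    - [0.63,0.02,0.51]
    - [0,0,0.93]
  twist: [0,0,0,0,0]

```text
time: 7.75
tool_pos: [503.8, 374.6, 127.4]
tcp_rot: [3.141, 0.002, -2.775]
contact_force: [0.1, 0.0, -2.3]
grip_width: 61.8
finger_force: 30.0
```

Request:
arm_command:
  gripper: [45,45,45,45,45]
  dp:
    - [0,0,0.93]
    - [0,0,0.8]
    - [0,0,0]
    - [0,0,0]
    - [0,0,0]
  twist: [0,0,0,0,0]

```text
time: 8.38
tool_pos: [504.7, 375.0, 84.5]
tcp_rot: [3.141, 0.002, -2.775]
contact_force: [0.1, 0.2, -2.2]
grip_width: 61.7
finger_force: 30.0
```

Run:
```python
from h import *
o=get_obs(); print(o['tool_pos'],th(o),o['contact_force'])
plan([(504.3,374.2,72,110.95)])
```

```text
[504.68633402 375.03382097  84.49950345] 110.99557209113095 [ 0.1227929   0.1675165  -2.16838078]
dp [[0.03, -0.03, 0.5]] tw [np.float64(0.01)]
1 end [504.3 374.1  72. ] 110.95
```

Request:
arm_command:
  gripper: [45,45,45,45,45]
  dp:
    - [0.03,-0.03,0.15]
    - [0,0,0.1]
    - [0,0,0.1]
    - [0,0,0.05]
    - [0,0,0.05]
  twist: [0,0,0,0,0]

```text
time: 9.0
tool_pos: [503.6, 373.8, 71.8]
tcp_rot: [-3.142, 0.0, -2.775]
contact_force: [0.0, 0.1, -1.6]
grip_width: 62.0
finger_force: 30.0
```

Request:
arm_command:
  gripper: [45,45,45,45,45]
  dp:
    - [0,0,0.05]
    - [0,0,0]
    - [0,0,0]
    - [0,0,0]
    - [0,0,0]
  twist: [0,0,0,0,0]

```text
time: 9.62
tool_pos: [503.6, 373.8, 71.2]
tcp_rot: [3.142, 0.0, -2.775]
contact_force: [-3.1, -1.9, 5.2]
grip_width: 61.6
finger_force: 30.0
```

Run:
```python
from h import *
S=cam('scene');D=cam('side')
print('bottle cap',tri([ray(S,(194,133)),ray(D,(400,250))]))
o=get_obs();t=th(o)
plan([(504,374,215,t),(651,-235,235,63.9)])
```

```text
bottle cap [ 626.24986957 -493.32645963  193.39163473]
dp [[-0.0, 0.0, -0.96], [-0.0, 0.0, -0.96], [-0.0, 0.0, -0.96], [-0.01, 0.0, -0.96], [-0.0, 0.0, -0.96]] tw [np.float64(-0.0), np.float64(-0.0), np.float64(-0.0), np.float64(-0.0), np.float64(-0.0)]
dp [[-0.01, 0.0, -0.95], [0.12, -0.96, -0.03], [0.09, -0.96, -0.03], [0.06, -0.96, -0.03], [0.03, -0.96, -0.03]] tw [np.float64(-0.0), np.float64(0.36), np.float64(0.36), np.float64(0.36), np.float64(0.36)]
dp [[0.0, -0.96, -0.03], [-0.03, -0.96, -0.03], [-0.06, -0.96, -0.03], [-0.09, -0.96, -0.03], [-0.12, -0.96, -0.03]] tw [np.float64(0.36), np.float64(0.36), np.float64(0.36), np.float64(0.36), np.float64(0.36)]
dp [[-0.14, -0.95, -0.03], [-0.17, -0.95, -0.03], [-0.2, -0.94, -0.03], [-0.23, -0.94, -0.03], [-0.26, -0.93, -0.03]] tw [np.float64(0.36), np.float64(0.36), np.float64(0.36), np.float64(0.36), np.float64(0.36)]
dp [[-0.29, -0.92, -0.03], [-0.32, -0.91, -0.03], [-0.35, -0.9, -0.03], [-0.38, -0.89, -0.03], [-0.41, -0.87, -0.03]] tw [np.float64(0.36), np.float64(0.37), np.float64(0.36), np.float64(0.37), np.float64(0.36)]
dp [[-0.44, -0.86, -0.03], [-0.46, -0.84, -0.03], [-0.49, -0.83, -0.03], [-0.52, -0.81, -0.04], [-0.54, -0.8, -0.03]] tw [np.float64(0.37), np.float64(0.36), np.float64(0.37), np.float64(0.36), np.float64(0.37)]
dp [[-0.57, -0.78, -0.04], [-0.59, -0.77, -0.03]] tw [np.float64(0.36), np.float64(0.37)]
32 end [ 651.  -235.1  234.9] 63.9
```

Request:
arm_command:
  gripper: [85,85,85,85,85]
  dp:
    - [0,0,0]
    - [0,0,0]
    - [0,0,0]
    - [0,0,-0.1]
    - [0,0,-0.3]
  twist: [0,0,0,0,0]

```text
time: 10.25
tool_pos: [503.4, 373.7, 80.7]
tcp_rot: [-3.141, -0.001, -2.775]
contact_force: [0.7, -0.2, 0.4]
grip_width: 85.1
finger_force: 0.0
```

Request:
arm_command:
  gripper: [91,91,91,91,91]
  dp:
    - [0,0,-0.96]
    - [0,0,-0.96]
    - [0,0,-0.96]
    - [0,0,-0.96]
    - [0,0,-0.96]
  twist: [0,0,0,0,0]

```text
time: 10.88
tool_pos: [503.6, 373.8, 202.2]
tcp_rot: [3.142, 0.001, -2.775]
contact_force: [0.5, 0.0, -0.2]
grip_width: 91.1
finger_force: 0.0
```

Request:
arm_command:
  gripper: [91,91,91,91,91]
  dp:
    - [0,0,-0.6]
    - [0.12,-0.96,-0.03]
    - [0.09,-0.96,-0.03]
    - [0.06,-0.96,-0.03]
    - [0.03,-0.96,-0.03]
  twist: [0,0.36,0.36,0.36,0.36]

```text
time: 11.5
tool_pos: [526.7, 279.4, 218.8]
tcp_rot: [-3.141, -0.0, -2.902]
contact_force: [0.6, -0.4, 0.2]
grip_width: 91.0
finger_force: 0.0
```

Request:
arm_command:
  gripper: [91,91,91,91,91]
  dp:
    - [0,-0.96,-0.03]
    - [-0.03,-0.96,-0.03]
    - [-0.06,-0.96,-0.03]
    - [-0.09,-0.96,-0.03]
    - [-0.12,-0.96,-0.03]
  twist: [0.36,0.36,0.36,0.36,0.36]

```text
time: 12.12
tool_pos: [555.3, 162.6, 222.5]
tcp_rot: [-3.142, -0.0, -3.059]
contact_force: [0.4, 0.2, -1.1]
grip_width: 90.8
finger_force: 0.0
```

Request:
arm_command:
  gripper: [91,91,91,91,91]
  dp:
    - [-0.14,-0.95,-0.03]
    - [-0.17,-0.95,-0.03]
    - [-0.2,-0.94,-0.03]
    - [-0.23,-0.94,-0.03]
    - [-0.26,-0.93,-0.03]
  twist: [0.36,0.36,0.36,0.36,0.36]

```text
time: 12.75
tool_pos: [582.8, 45.2, 226.3]
tcp_rot: [3.142, -0.0, 3.067]
contact_force: [1.2, -0.1, 0.4]
grip_width: 91.0
finger_force: 0.0
```

Request:
arm_command:
  gripper: [91,91,91,91,91]
  dp:
    - [-0.29,-0.92,-0.03]
    - [-0.32,-0.91,-0.03]
    - [-0.35,-0.9,-0.03]
    - [-0.38,-0.89,-0.03]
    - [-0.41,-0.87,-0.03]
  twist: [0.36,0.37,0.36,0.37,0.36]

```text
time: 13.38
tool_pos: [611.1, -72.5, 230.0]
tcp_rot: [3.142, -0.0, 2.908]
contact_force: [0.5, -1.2, -0.1]
grip_width: 91.2
finger_force: 0.0
```

Request:
arm_command:
  gripper: [91,91,91,91,91]
  dp:
    - [-0.44,-0.86,-0.03]
    - [-0.46,-0.84,-0.03]
    - [-0.49,-0.83,-0.03]
    - [-0.52,-0.81,-0.04]
    - [-0.54,-0.8,-0.03]
  twist: [0.37,0.36,0.37,0.36,0.37]

```text
time: 14.0
tool_pos: [639.6, -189.9, 234.0]
tcp_rot: [3.142, 0.0, 2.748]
contact_force: [0.7, -0.3, -0.2]
grip_width: 91.0
finger_force: 0.0
```

Request:
arm_command:
  gripper: [91,91,91,91,91]
  dp:
    - [-0.57,-0.78,-0.04]
    - [-0.59,-0.77,-0.03]
    - [0,0,0]
    - [0,0,0]
    - [0,0,0]
  twist: [0.36,0.37,0,0,0]

```text
time: 14.62
tool_pos: [650.5, -234.4, 235.9]
tcp_rot: [3.141, -0.0, 2.687]
contact_force: [0.3, 0.2, 0.8]
grip_width: 90.8
finger_force: 0.0
```

Run:
```python
from h import *
o=get_obs(); im=capture('wrist'); cv2.imwrite('pics/w3.png',im[:,:,::-1]); print(o['time'],o['tool_pos'],th(o)); np.save('w3o.npy',o,allow_pickle=True)
C=cam('wrist',o); u=proj(C,(606.5,-213,131)); print(u)
x,y=map(int,u)
roi=(x-75,max(0,y-110),x+75,min(262,y+110))
quad(C,im,roi,131,'small full',(8,70,60),(25,255,255)); quad(C,im,roi,131,'label',(15,20,150),(35,95,255))
S=capture('scene');cv2.imwrite('pics/s3.png',S[:,:,::-1])
```

```text
14.625 [ 650.51373349 -234.41839799  235.93746301] 63.96335820123687
[314.95388948 134.92802779]
small full c [ 605.7 -210.4] size [51.5 91.6] long yaw 153.6
label c [ 606.  -210.5] size [35.2 58. ] long yaw 153.7
```

View pics/w3.png

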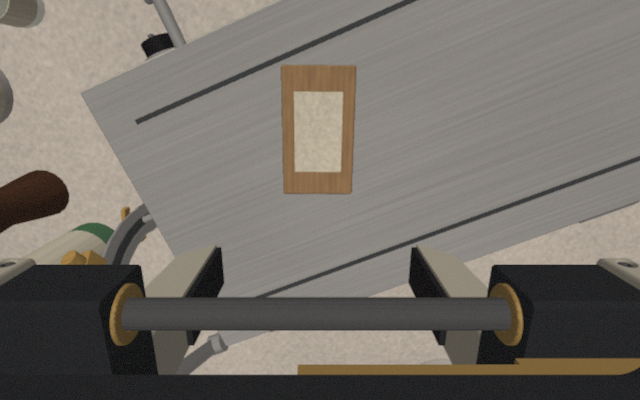

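The small carton is clear in view at (283,66)-(353,192), and the measured size of 51.5 x 91.6 mm matches. The quadrant and bottle are well to the left of the fingers.

Run:
```python
from h import *
o=np.load('w3o.npy',allow_pickle=True).item();C=cam('wrist',o)
print('cover FR',onz(C,(82,93),87),'back right',onz(C,(220,330),87),'bar R end',onz(C,(150,-3),77))
plan([(605.8,-210.4,165,63.65),(605.8,-210.4,95,63.65)])
```

```text
cover FR [ 496.74118161 -371.78538449   87.        ] back right [ 743.71027368 -386.8669553    87.        ] bar R end [ 458.81086714 -285.16563292   77.        ]
dp [[0.51, 0.02, 0.71], [0.51, 0.02, 0.71], [0.51, 0.02, 0.71], [0.5, 0.02, 0.71], [0.0, -0.0, 0.93]] tw [np.float64(0.02), np.float64(0.01), np.float64(0.02), np.float64(0.01), np.float64(0.0)]
dp [[0.0, -0.0, 0.94], [0.0, -0.0, 0.93]] tw [np.float64(0.0), np.float64(0.0)]
7 end [ 605.9 -210.3   95.1] 63.66
```

Request:
arm_command:
  gripper: [91.8,91.8,91.8,91.8,91.8]
  dp:
    - [0.51,0.02,0.71]
    - [0.51,0.02,0.71]
    - [0.51,0.02,0.71]
    - [0.5,0.02,0.71]
    - [0,0,0.93]
  twist: [0.02,0.01,0.02,0.01,0]

```text
time: 15.35
tool_pos: [605.7, -210.3, 141.9]
tcp_rot: [3.141, 0.001, 2.682]
contact_force: [-0.2, -0.8, -0.4]
grip_width: 91.9
finger_force: 0.0
```

Request:
arm_command:
  gripper: [91.8,91.8,91.8,38,38]
  dp:
    - [0,0,0.94]
    - [0,0,0.93]
    - [0,0,0]
    - [0,0,0]
    - [0,0,0]
  twist: [0,0,0,0,0]

```text
time: 15.98
tool_pos: [606.6, -211.3, 96.2]
tcp_rot: [3.142, 0.002, 2.681]
contact_force: [-0.3, 0.4, 0.2]
grip_width: 76.1
finger_force: 0.0
```

Request:
arm_command:
  gripper: [38,38,38,38,38]
  dp:
    - [0,0,0]
    - [0,0,0]
    - [0,0,0]
    - [0,0,0]
    - [0,0,0]
  twist: [0,0,0,0,0]

```text
time: 16.6
tool_pos: [606.0, -211.2, 95.0]
tcp_rot: [3.142, 0.0, 2.681]
contact_force: [0.5, 0.4, 2.5]
grip_width: 51.9
finger_force: 30.0
```

Run:
```python
from h import *
o=get_obs(); print(o['tool_pos'],th(o),o['grip_width'],o['finger_force'])
plan([(605.8,-210.4,240,63.65),(562,396,250,110.95)])
```

```text
[ 605.96141167 -211.16863817   95.02267233] 63.59749525493918 51.92444444655679 30.000442564487457
dp [[0.0, 0.0, -0.97], [0.0, 0.0, -0.97], [0.0, 0.01, -0.96], [0.01, 0.0, -0.97], [0.0, 0.01, -0.96]] tw [np.float64(-0.0), np.float64(-0.0), np.float64(-0.0), np.float64(-0.0), np.float64(-0.01)]
dp [[0.01, 0.0, -0.97], [0.49, 0.84, -0.02], [0.47, 0.85, -0.02], [0.44, 0.87, -0.02], [0.41, 0.88, -0.02]] tw [np.float64(-0.0), np.float64(-0.38), np.float64(-0.38), np.float64(-0.38), np.float64(-0.38)]
dp [[0.38, 0.9, -0.02], [0.35, 0.91, -0.01], [0.32, 0.92, -0.02], [0.29, 0.93, -0.01], [0.26, 0.94, -0.02]] tw [np.float64(-0.38), np.float64(-0.38), np.float64(-0.38), np.float64(-0.38), np.float64(-0.38)]
dp [[0.22, 0.95, -0.01], [0.19, 0.95, -0.02], [0.16, 0.96, -0.01], [0.13, 0.96, -0.02], [0.1, 0.97, -0.01]] tw [np.float64(-0.38), np.float64(-0.38), np.float64(-0.38), np.float64(-0.38), np.float64(-0.38)]
dp [[0.06, 0.97, -0.02], [0.03, 0.97, -0.01], [0.0, 0.97, -0.02], [-0.03, 0.97, -0.01], [-0.06, 0.97, -0.02]] tw [np.float64(-0.38), np.float64(-0.38), np.float64(-0.38), np.float64(-0.38), np.float64(-0.37)]
dp [[-0.09, 0.97, -0.01], [-0.13, 0.97, -0.02], [-0.16, 0.96, -0.01], [-0.19, 0.95, -0.02], [-0.22, 0.95, -0.01]] tw [np.float64(-0.38), np.float64(-0.37), np.float64(-0.38), np.float64(-0.37), np.float64(-0.38)]
dp [[-0.25, 0.94, -0.02]] tw [np.float64(-0.37)]
31 end [561.9 396.  250. ] 110.95
```

Request:
arm_command:
  gripper: [38,38,38,38,38]
  dp:
    - [0,0,-0.7]
    - [0,0,-0.97]
    - [0,0.01,-0.96]
    - [0.01,0,-0.97]
    - [0,0.01,-0.96]
  twist: [0,0,0,0,0]

```text
time: 17.23
tool_pos: [605.9, -210.6, 210.6]
tcp_rot: [3.142, 0.001, 2.681]
contact_force: [0.4, -0.7, -0.1]
grip_width: 51.9
finger_force: 30.0
```

Request:
arm_command:
  gripper: [38,38,38,38,38]
  dp:
    - [0.01,0,-0.97]
    - [0.49,0.84,-0.02]
    - [0.47,0.85,-0.02]
    - [0.44,0.87,-0.02]
    - [0.41,0.88,-0.02]
  twist: [0,-0.38,-0.38,-0.38,-0.38]

```text
time: 17.85
tool_pos: [598.1, -111.1, 234.5]
tcp_rot: [3.141, -0.001, 2.817]
contact_force: [0.3, 0.1, -0.8]
grip_width: 51.8
finger_force: 30.0
```

Request:
arm_command:
  gripper: [38,38,38,38,38]
  dp:
    - [0.38,0.9,-0.02]
    - [0.35,0.91,-0.01]
    - [0.32,0.92,-0.02]
    - [0.29,0.93,-0.01]
    - [0.26,0.94,-0.02]
  twist: [-0.38,-0.38,-0.38,-0.38,-0.38]

```text
time: 18.48
tool_pos: [589.1, 10.2, 236.7]
tcp_rot: [3.142, -0.001, 2.982]
contact_force: [-0.5, 1.5, -0.5]
grip_width: 51.6
finger_force: 30.0
```

Request:
arm_command:
  gripper: [38,38,38,38,38]
  dp:
    - [0.22,0.95,-0.01]
    - [0.19,0.95,-0.02]
    - [0.16,0.96,-0.01]
    - [0.13,0.96,-0.02]
    - [0.1,0.97,-0.01]
  twist: [-0.38,-0.38,-0.38,-0.38,-0.38]

```text
time: 19.1
tool_pos: [580.4, 131.2, 238.5]
tcp_rot: [-3.142, -0.0, -3.135]
contact_force: [-0.1, -0.6, -1.4]
grip_width: 52.0
finger_force: 30.0
```

Request:
arm_command:
  gripper: [38,38,38,38,38]
  dp:
    - [0.06,0.97,-0.02]
    - [0.03,0.97,-0.01]
    - [0,0.97,-0.02]
    - [-0.03,0.97,-0.01]
    - [-0.06,0.97,-0.02]
  twist: [-0.38,-0.38,-0.38,-0.38,-0.37]

```text
time: 19.73
tool_pos: [571.7, 252.2, 240.4]
tcp_rot: [-3.142, -0.001, -2.97]
contact_force: [0.8, -0.5, -1.2]
grip_width: 51.8
finger_force: 30.0
```

Request:
arm_command:
  gripper: [38,38,38,38,38]
  dp:
    - [-0.09,0.97,-0.01]
    - [-0.13,0.97,-0.02]
    - [-0.16,0.96,-0.01]
    - [-0.19,0.95,-0.02]
    - [-0.22,0.95,-0.01]
  twist: [-0.38,-0.37,-0.38,-0.37,-0.38]

```text
time: 20.35
tool_pos: [563.7, 373.5, 242.4]
tcp_rot: [-3.142, -0.0, -2.807]
contact_force: [0.6, -0.2, -1.6]
grip_width: 52.1
finger_force: 30.0
```

Request:
arm_command:
  gripper: [38,38,38,38,38]
  dp:
    - [-0.25,0.94,-0.02]
    - [0,0,0]
    - [0,0,0]
    - [0,0,0]
    - [0,0,0]
  twist: [-0.37,0,0,0,0]

```text
time: 20.98
tool_pos: [562.6, 395.4, 243.2]
tcp_rot: [-3.141, 0.0, -2.778]
contact_force: [0.2, 0.6, -1.4]
grip_width: 51.8
finger_force: 30.0
```

Run:
```python
from h import *
o=get_obs(); im=capture('wrist'); cv2.imwrite('pics/w4.png',im[:,:,::-1]); print(o['time'],o['tool_pos'],th(o),o['grip_width']); np.save('w4o.npy',o,allow_pickle=True)
```

```text
20.975 [562.62214657 395.41352491 243.18887708] 110.84257203917205 51.79290022511618
```

View pics/w4.png

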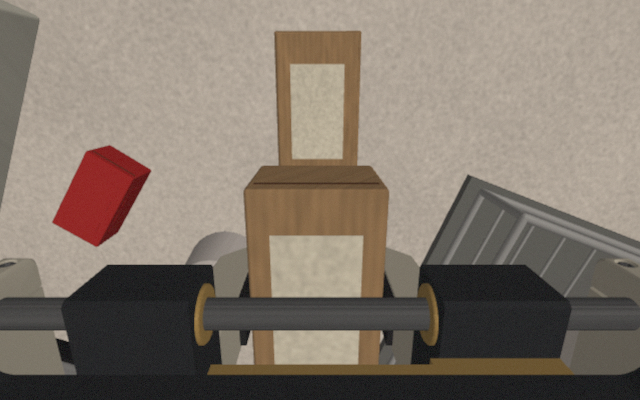

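The stacked medium carton is in view with its far edge at (276,31)-(361,31). It covers the large one completely and squarely from here, and the held small carton is straight.

Run:
```python
from h import *
np.set_printoptions(precision=2,suppress=True)
im=cv2.imread('pics/w4.png')[:,:,::-1].copy(); o=np.load('w4o.npy',allow_pickle=True).item(); C=cam('wrist',o)
hsv=cv2.cvtColor(im,cv2.COLOR_RGB2HSV); m=cv2.inRange(hsv,(8,70,40),(25,255,255)); m[:, :250]=0;m[:,390:]=0
Z=112
rw=range(38,158)
L=[onz(C,(np.where(m[v])[0][0]-.5,v),Z)[:2] for v in rw];Rr=[onz(C,(np.where(m[v])[0][-1]+.5,v),Z)[:2] for v in rw]
T=[onz(C,(u,np.where(m[:60,u])[0][0]-.5),Z)[:2] for u in range(285,352)]
def fit(P): 
    vx,vy,x,y=cv2.fitLine(np.float32(P),cv2.DIST_HUBER,0,.01,.01).ravel(); return np.array([x,y]),np.array([vx,vy])
(pl,dl),(pr,dr),(pt,dt)=fit(L),fit(Rr),fit(T)
print(np.degrees([np.arctan2(d[1],d[0])%np.pi for d in (dl,dr,dt)]))
a=np.mean([np.arctan2(d[1],d[0])%np.pi for d in (dl,dr)]); u=np.array([np.cos(a),np.sin(a)]); n=np.array([-u[1],u[0]])
print('width',(pr-pl)@n,'centre',u*(pt@u+58)+n*((pl+pr)@n/2))
# held small
zt=o['tool_pos'][2]-8+44
P=np.array([onz(C,p,zt)[:2] for p in [(246,188),(387,188)]]); e=P.mean(0)-o['tool_pos'][:2]
t=np.radians(th(o)); print('held ahead',e@[-np.sin(t),np.cos(t)],'y',e@[np.cos(t),np.sin(t)],'w',np.linalg.norm(P[1]-P[0]))
plan([(504,374.2,190,110.9),(504,374.2,131,110.9)])
```

```text
[ 21.09  20.99 110.84]
width 63.828686 centre [502.67 373.32]
held ahead 46.641563706553335 y -0.3570861560177338 w 49.92234048708651
dp [[0.62, 0.01, 0.53], [0.62, 0.01, 0.53], [0.63, 0.01, 0.53], [0.62, 0.01, 0.54], [0.0, -0.0, 0.79]] tw [np.float64(-0.0), np.float64(-0.0), np.float64(-0.0), np.float64(-0.01), np.float64(0.0)]
dp [[0.0, -0.0, 0.78], [0.0, -0.0, 0.79]] tw [np.float64(0.0), np.float64(0.0)]
7 end [504.1 374.3 130.9] 110.9
```

Request:
arm_command:
  gripper: [38,38,38,38,38]
  dp:
    - [0.63,0.01,0.53]
    - [0.63,0.01,0.53]
    - [0.63,0.01,0.53]
    - [0.63,0.01,0.54]
    - [0,0,0.79]
  twist: [0,-0.01,0,-0.01,0]

```text
time: 21.65
tool_pos: [502.7, 374.2, 170.6]
tcp_rot: [3.141, 0.001, -2.775]
contact_force: [0.5, -1.0, -0.8]
grip_width: 52.1
finger_force: 30.0
```

Request:
arm_command:
  gripper: [38,38,38,38,38]
  dp:
    - [0,0,0.78]
    - [0,0,0.65]
    - [0,0,0]
    - [0,0,0]
    - [0,0,0]
  twist: [0,0,0,0,0]

```text
time: 22.28
tool_pos: [503.6, 374.8, 135.2]
tcp_rot: [3.141, 0.002, -2.775]
contact_force: [-0.1, -1.1, -1.4]
grip_width: 52.1
finger_force: 30.0
```

Run:
```python
from h import *
o=get_obs(); print(o['tool_pos'],th(o),o['contact_force'])
plan([(503.4,373.8,121,110.95)])
```

```text
[503.64161202 374.76042912 135.16518617] 110.99864945855514 [-0.07174639 -1.14071673 -1.41691442]
dp [[0.02, -0.03, 0.57]] tw [np.float64(0.01)]
1 end [503.4 373.9 120.9] 110.95
```

Request:
arm_command:
  gripper: [38,38,38,38,38]
  dp:
    - [0.01,0,0.2]
    - [0,0,0.15]
    - [0,0,0.1]
    - [0,0,0.06]
    - [0,0,0.06]
  twist: [0,0,0,0,0]

```text
time: 22.9
tool_pos: [503.0, 374.5, 120.0]
tcp_rot: [-3.142, 0.0, -2.775]
contact_force: [-4.4, -1.8, 10.5]
grip_width: 52.1
finger_force: 30.0
```

Request:
arm_command:
  gripper: [38,38,38,38,38]
  dp:
    - [0,0,0.05]
    - [0,0,0]
    - [0,0,0]
    - [0,0,0]
    - [0,0,0]
  twist: [0,0,0,0,0]

```text
time: 23.52
tool_pos: [503.0, 374.5, 120.0]
tcp_rot: [3.142, 0.001, -2.775]
contact_force: [-3.1, -1.5, 6.6]
grip_width: 51.9
finger_force: 30.0
```

Request:
arm_command:
  gripper: [80,80,80,80,80]
  dp:
    - [0,0,0]
    - [0,0,0]
    - [0,0,0]
    - [0,0,-0.1]
    - [0,0,-0.4]
  twist: [0,0,0,0,0]

```text
time: 24.15
tool_pos: [502.6, 374.2, 131.0]
tcp_rot: [-3.141, -0.001, -2.775]
contact_force: [-1.5, 0.1, -0.4]
grip_width: 80.1
finger_force: 0.0
```

Run:
```python
from h import *
o=get_obs(); print(o['joint_positions'],o['tool_pos'],th(o))
plan([(503,374.5,225,111),(665,-300,245,177)])
```

```text
[ 5.17814826e-01  6.09587239e-01  1.35562196e+00 -5.46292930e-05
  1.17773539e+00 -1.41946753e+00] [502.62368499 374.23507795 131.04748815] 110.99931303960994
dp [[-0.0, 0.0, -0.94], [-0.01, 0.0, -0.94], [-0.0, 0.0, -0.94], [-0.01, 0.0, -0.94], [0.12, -0.95, -0.03]] tw [np.float64(-0.0), np.float64(-0.0), np.float64(-0.0), np.float64(-0.0), np.float64(-0.46)]
dp [[0.16, -0.94, -0.03], [0.2, -0.94, -0.03], [0.24, -0.93, -0.03], [0.27, -0.92, -0.03], [0.31, -0.9, -0.03]] tw [np.float64(-0.46), np.float64(-0.45), np.float64(-0.46), np.float64(-0.45), np.float64(-0.46)]
dp [[0.35, -0.89, -0.03], [0.38, -0.88, -0.03], [0.42, -0.86, -0.03], [0.45, -0.84, -0.03], [0.48, -0.83, -0.03]] tw [np.float64(-0.45), np.float64(-0.46), np.float64(-0.45), np.float64(-0.46), np.float64(-0.45)]
dp [[0.51, -0.81, -0.03], [0.55, -0.78, -0.03], [0.58, -0.76, -0.03], [0.61, -0.74, -0.03], [0.64, -0.71, -0.02]] tw [np.float64(-0.46), np.float64(-0.45), np.float64(-0.46), np.float64(-0.45), np.float64(-0.46)]
dp [[0.66, -0.69, -0.03], [0.69, -0.66, -0.02], [0.72, -0.63, -0.03], [0.74, -0.61, -0.02], [0.76, -0.58, -0.03]] tw [np.float64(-0.45), np.float64(-0.46), np.float64(-0.45), np.float64(-0.46), np.float64(-0.45)]
dp [[0.79, -0.54, -0.02], [0.81, -0.51, -0.03], [0.83, -0.48, -0.02], [0.84, -0.45, -0.03], [0.86, -0.41, -0.02]] tw [np.float64(-0.46), np.float64(-0.45), np.float64(-0.46), np.float64(-0.45), np.float64(-0.46)]
dp [[0.88, -0.38, -0.03], [0.89, -0.35, -0.02], [0.91, -0.31, -0.03]] tw [np.float64(-0.45), np.float64(-0.46), np.float64(-0.45)]
33 end [ 665.  -300.1  245. ] 177.0
```

Run:
```python
from h import *
plan([(503,374.5,225,111),(680,-255,245,120)])
```

```text
dp [[-0.0, 0.0, -0.94], [-0.01, 0.0, -0.94], [-0.0, 0.0, -0.94], [-0.01, 0.0, -0.94], [0.09, -0.96, -0.03]] tw [np.float64(-0.0), np.float64(-0.0), np.float64(-0.0), np.float64(-0.0), np.float64(-0.07)]
dp [[0.1, -0.96, -0.03], [0.1, -0.96, -0.03], [0.11, -0.96, -0.03], [0.11, -0.96, -0.03], [0.12, -0.96, -0.03]] tw [np.float64(-0.07), np.float64(-0.07), np.float64(-0.07), np.float64(-0.07), np.float64(-0.07)]
dp [[0.12, -0.96, -0.03], [0.13, -0.96, -0.03], [0.14, -0.96, -0.03], [0.14, -0.96, -0.03], [0.15, -0.96, -0.03]] tw [np.float64(-0.07), np.float64(-0.07), np.float64(-0.07), np.float64(-0.07), np.float64(-0.06)]
dp [[0.15, -0.96, -0.03], [0.16, -0.96, -0.03], [0.16, -0.95, -0.03], [0.17, -0.95, -0.03], [0.18, -0.95, -0.03]] tw [np.float64(-0.07), np.float64(-0.06), np.float64(-0.07), np.float64(-0.06), np.float64(-0.07)]
dp [[0.18, -0.95, -0.03], [0.19, -0.95, -0.03], [0.19, -0.95, -0.03], [0.2, -0.95, -0.03], [0.2, -0.95, -0.03]] tw [np.float64(-0.06), np.float64(-0.07), np.float64(-0.06), np.float64(-0.07), np.float64(-0.06)]
dp [[0.21, -0.95, -0.03], [0.21, -0.95, -0.03], [0.22, -0.94, -0.03], [0.22, -0.94, -0.03], [0.23, -0.95, -0.02]] tw [np.float64(-0.07), np.float64(-0.06), np.float64(-0.07), np.float64(-0.06), np.float64(-0.07)]
dp [[0.23, -0.94, -0.03]] tw [np.float64(-0.06)]
31 end [ 680. -255.  245.] 120.0
```

Request:
arm_command:
  gripper: [80,80,80,80,80]
  dp:
    - [0,0,-0.94]
    - [0,0,-0.94]
    - [0,0,-0.94]
    - [0,0,-0.94]
    - [0.09,-0.96,-0.03]
  twist: [0,0,0,0,-0.07]

```text
time: 24.78
tool_pos: [510.0, 352.6, 229.1]
tcp_rot: [3.141, 0.005, -2.767]
contact_force: [-0.2, 0.7, -1.1]
grip_width: 80.4
finger_force: 0.0
```

Request:
arm_command:
  gripper: [60,60,60,60,60]
  dp:
    - [0.1,-0.96,-0.03]
    - [0.1,-0.96,-0.03]
    - [0.11,-0.96,-0.03]
    - [0.11,-0.96,-0.03]
    - [0.12,-0.96,-0.03]
  twist: [-0.07,-0.07,-0.07,-0.07,-0.07]

```text
time: 25.4
tool_pos: [542.2, 234.2, 230.7]
tcp_rot: [-3.141, 0.001, -2.738]
contact_force: [-0.5, 0.4, -0.3]
grip_width: 60.0
finger_force: 0.0
```

Request:
arm_command:
  gripper: [40,40,40,40,40]
  dp:
    - [0.12,-0.96,-0.03]
    - [0.13,-0.96,-0.03]
    - [0.14,-0.96,-0.03]
    - [0.14,-0.96,-0.03]
    - [0.15,-0.96,-0.03]
  twist: [-0.07,-0.07,-0.07,-0.07,-0.06]

```text
time: 26.02
tool_pos: [575.1, 117.5, 234.4]
tcp_rot: [-3.141, 0.001, -2.708]
contact_force: [-0.3, -0.1, -0.1]
grip_width: 39.7
finger_force: 0.0
```

Request:
arm_command:
  gripper: [26,26,26,26,26]
  dp:
    - [0.15,-0.96,-0.03]
    - [0.16,-0.96,-0.03]
    - [0.16,-0.95,-0.03]
    - [0.17,-0.95,-0.03]
    - [0.18,-0.95,-0.03]
  twist: [-0.07,-0.06,-0.07,-0.06,-0.07]

```text
time: 26.65
tool_pos: [607.9, 1.0, 238.2]
tcp_rot: [-3.141, 0.001, -2.68]
contact_force: [-0.5, -0.5, 0.8]
grip_width: 25.9
finger_force: 0.0
```

Request:
arm_command:
  gripper: [26,26,26,26,26]
  dp:
    - [0.18,-0.95,-0.03]
    - [0.19,-0.95,-0.03]
    - [0.19,-0.95,-0.03]
    - [0.2,-0.95,-0.03]
    - [0.2,-0.95,-0.03]
  twist: [-0.06,-0.07,-0.06,-0.07,-0.06]

```text
time: 27.28
tool_pos: [640.6, -115.8, 241.8]
tcp_rot: [-3.141, 0.001, -2.652]
contact_force: [0.9, 0.9, 0.3]
grip_width: 25.7
finger_force: 0.0
```

Request:
arm_command:
  gripper: [26,26,26,26,26]
  dp:
    - [0.21,-0.95,-0.03]
    - [0.21,-0.95,-0.03]
    - [0.22,-0.94,-0.03]
    - [0.22,-0.94,-0.03]
    - [0.23,-0.95,-0.02]
  twist: [-0.07,-0.06,-0.07,-0.06,-0.07]

```text
time: 27.9
tool_pos: [673.4, -232.9, 244.9]
tcp_rot: [-3.141, 0.0, -2.623]
contact_force: [0.7, -0.1, 1.1]
grip_width: 26.1
finger_force: 0.0
```

Request:
arm_command:
  gripper: [26,26,26,26,26]
  dp:
    - [0.23,-0.94,-0.03]
    - [0,0,0]
    - [0,0,0]
    - [0,0,0]
    - [0,0,0]
  twist: [-0.06,0,0,0,0]

```text
time: 28.52
tool_pos: [679.9, -254.1, 245.6]
tcp_rot: [-3.141, 0.0, -2.617]
contact_force: [-0.1, -0.3, -0.0]
grip_width: 25.9
finger_force: 0.0
```

Run:
```python
from h import *
o=get_obs(); im=capture('wrist'); cv2.imwrite('pics/w5.png',im[:,:,::-1]); print(o['time'],o['tool_pos'],th(o),o['joint_positions']); np.save('w5o.npy',o,allow_pickle=True)
C=cam('wrist',o); print('clip exp',proj(C,(644,-402,176)),'nut',proj(C,(619,-396,75)))
S=capture('scene');cv2.imwrite('pics/s5.png',S[:,:,::-1])
plan([(670,-330,245,120)])
```

```text
28.525 [ 679.92126287 -254.09954325  245.62468148] 120.0537713640845 [-4.63142251e-01  7.38451274e-01  7.98256015e-01  9.97990468e-05
  1.60455193e+00 -2.55847249e+00]
clip exp [129.64603463  45.1898838 ] nut [206.93450739  35.69765226]
dp [[0.46, -0.6, 0.01], [0.47, -0.61, 0.0], [0.46, -0.6, 0.01], [0.47, -0.61, 0.0]] tw [np.float64(0.0), np.float64(0.0), np.float64(0.0), np.float64(0.01)]
4 end [ 669.9 -330.1  245.1] 119.99
```

Request:
arm_command:
  gripper: [26,26,26,26,26]
  dp:
    - [0.46,-0.6,0]
    - [0.47,-0.61,0]
    - [0.46,-0.6,0]
    - [0.47,-0.61,0]
    - [0,0,0]
  twist: [0,0,0,0,0]

```text
time: 29.25
tool_pos: [669.1, -333.0, 244.7]
tcp_rot: [3.141, -0.0, -2.621]
contact_force: [0.3, -0.1, -0.7]
grip_width: 25.6
finger_force: 0.0
```

Request:
arm_command:
  gripper: [26,26,26,26,26]
  dp:
    - [0,0,0]
    - [0,0,0]
    - [0,0,0]
    - [0,0,0]
    - [0,0,0]
  twist: [0,0,0,0,0]

```text
time: 29.88
tool_pos: [669.9, -330.4, 245.3]
tcp_rot: [-3.141, 0.0, -2.618]
contact_force: [0.4, 0.1, -0.5]
grip_width: 25.8
finger_force: 0.0
```

Run:
```python
from h import *
o=get_obs(); im=capture('wrist'); cv2.imwrite('pics/w6.png',im[:,:,::-1]); print(o['time'],o['tool_pos'],th(o),o['joint_positions']); np.save('w6o.npy',o,allow_pickle=True)
C=cam('wrist',o); print('clip exp',proj(C,(644,-402,176)),'nut',proj(C,(619,-396,75)))
a=cv2.imread('pics/w5.png');b=cv2.imread('pics/w6.png');d=cv2.imread('pics/side0.png');w3=cv2.imread('pics/w3.png')
def t(im,x,y,k): return cv2.resize(im[y:y+300//k,x:x+400//k],(400,300),interpolation=cv2.INTER_CUBIC)
cv2.imwrite('pics/c2.png',np.vstack([np.hstack([t(a,70,0,2),t(b,130,40,2)]),np.hstack([t(d,355,220,6),t(w3,40,180,3)])]))
```

```text
29.875 [ 669.90306428 -330.38141787  245.34951501] 120.01641723842906 [-5.60639967e-01  7.93451098e-01  6.93412716e-01  4.55391810e-06
  1.65455954e+00 -2.65532123e+00]
clip exp [238.63973135 126.68310508] nut [281.14366427  94.12763376]
```

View pics/c2.png

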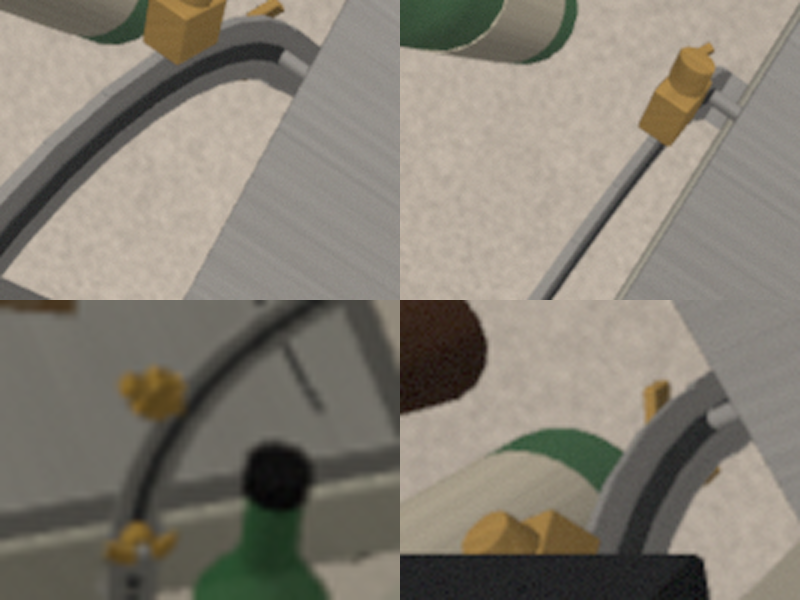

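The brass clip block sits in pose A at about px (264,94) and in pose B at (161,16), where it is cut off at the top. In the side view it is at (382.5,235.5), with its thumbscrew radially outward at (377.5,234.7) and the wing nut at (378.3,260.5).

Run:
```python
from h import *
np.set_printoptions(precision=1,suppress=True)
A=cam('wrist',np.load('w6o.npy',allow_pickle=True).item());B=cam('wrist',np.load('w5o.npy',allow_pickle=True).item());D=cam('side')
H=np.array([779.3,-158,75]);y=np.radians(-3.4);M=np.array([[np.cos(y),np.sin(y),0],[-np.sin(y),np.cos(y),0],[0,0,1]])
def rep(n,P):
    q=M@(P-H); print(n,P,'hobrel',q,'r',np.hypot(q[0],q[2]).round(1),'phi',np.arctan2(q[2],-q[0]).round(3))
rep('block A+side',tri([ray(A,(263.5,94)),ray(D,(382.5,235.5))]))
rep('block A+B+side',tri([ray(A,(263.5,94)),ray(B,(161.5,16)),ray(D,(382.5,235.5))]))
rep('block A+B',tri([ray(A,(263.5,94)),ray(B,(161.5,16))]))
rep('screw A+side',tri([ray(A,(276,76)),ray(D,(377.5,234.7))]))
def onp(C,uv,yy):
    p,d=ray(C,uv); a=M@(p-H); b=M@d; return p+d*(yy-a[1])/b[1]
for yy in (-247,-255): rep(f'nut side {yy}',onp(D,(378.3,260.5),yy)); rep(f'block side {yy}',onp(D,(382.5,235.5),yy)); rep(f'block A {yy}',onp(A,(263.5,94),yy))
# brass mask stats
for n,C in (('side0',D),('w6',A)):
    im=cv2.imread(f'pics/{n}.png'); hsv=cv2.cvtColor(im,cv2.COLOR_BGR2HSV); m=cv2.inRange(hsv,(12,130,70),(28,255,255))
    k,l,s,c=cv2.connectedComponentsWithStats(m)
    print(n,[(s[i].tolist(),c[i].round(1)) for i in range(1,k) if 12<s[i][4]<2500])
plan([(640,-250,235,60),(467,-140.5,150,-3.4)])
```

```text
block A+side [ 620.7 -399.4  162.5] hobrel [-144.  -250.4   87.5] r 168.5 phi 0.546
block A+B+side [ 620.9 -398.8  161.5] hobrel [-143.9 -249.8   86.5] r 167.8 phi 0.541
block A+B [ 620.7 -399.9  157. ] hobrel [-144.  -250.8   82. ] r 165.7 phi 0.518
screw A+side [ 606.7 -397.   167.3] hobrel [-158.1 -248.9   92.3] r 183.1 phi 0.529
nut side -247 [ 616.7 -395.8   62.1] hobrel [-148.2 -247.   -12.9] r 148.8 phi -0.087
block side -247 [ 623.1 -396.2  159. ] hobrel [-141.8 -247.    84. ] r 164.8 phi 0.535
block A -247 [ 617.8 -395.8  190.9] hobrel [-147.2 -247.   115.9] r 187.3 phi 0.667
nut side -255 [ 613.  -403.6   70.8] hobrel [-151.5 -255.    -4.2] r 151.5 phi -0.028
block side -255 [ 619.4 -403.9  166.9] hobrel [-145.1 -255.    91.9] r 171.7 phi 0.564
block A -255 [ 623.2 -404.2  119.9] hobrel [-141.2 -255.    44.9] r 148.2 phi 0.308
side0 [([27, 25, 5, 7, 17], array([29.1, 28.1])), ([277, 46, 12, 6, 37], array([282. ,  48.5])), ([11, 50, 8, 11, 34], array([14.5, 54.6])), ([269, 58, 20, 11, 158], array([277.2,  62.9])), ([92, 104, 5, 7, 16], array([ 93.8, 107.2])), ([317, 117, 11,
[... 1757 characters left out ...]
.float64(0.93)]
dp [[0.16, 0.21, 0.03], [0.17, 0.2, 0.04], [0.19, 0.19, 0.03], [0.63, 0.03, 0.26], [0.63, -0.03, 0.26]] tw [np.float64(0.92), np.float64(0.93), np.float64(0.92), np.float64(0.98), np.float64(0.98)]
dp [[0.62, -0.08, 0.26], [0.62, -0.13, 0.26], [0.6, -0.19, 0.26], [0.58, -0.24, 0.26], [0.56, -0.29, 0.26]] tw [np.float64(0.97), np.float64(0.98), np.float64(0.97), np.float64(0.98), np.float64(0.97)]
dp [[0.54, -0.33, 0.26], [0.51, -0.38, 0.26], [0.47, -0.42, 0.27], [0.43, -0.45, 0.26], [0.4, -0.49, 0.27]] tw [np.float64(0.98), np.float64(0.97), np.float64(0.98), np.float64(0.97), np.float64(0.98)]
dp [[0.35, -0.53, 0.26]] tw [np.float64(0.97)]
26 end [ 466.9 -140.4  150. ] -3.39
```

Request:
arm_command:
  gripper: [26,26,26,26,26]
  dp:
    - [-0.04,0.26,0.03]
    - [-0.02,0.26,0.03]
    - [0,0.26,0.03]
    - [0.02,0.26,0.03]
    - [0.04,0.26,0.03]
  twist: [0.92,0.92,0.92,0.92,0.92]

```text
time: 30.55
tool_pos: [658.1, -299.8, 241.5]
tcp_rot: [-3.142, 0.0, -3.022]
contact_force: [0.6, -0.5, 0.6]
grip_width: 26.4
finger_force: 0.0
```

Request:
arm_command:
  gripper: [26,26,26,26,26]
  dp:
    - [0.06,0.26,0.03]
    - [0.08,0.25,0.03]
    - [0.1,0.25,0.03]
    - [0.12,0.24,0.03]
    - [0.14,0.22,0.04]
  twist: [0.93,0.92,0.93,0.92,0.93]

```text
time: 31.18
tool_pos: [646.8, -268.7, 237.6]
tcp_rot: [-3.142, 0.0, 2.857]
contact_force: [-0.1, -0.3, -0.1]
grip_width: 26.1
finger_force: 0.0
```

Request:
arm_command:
  gripper: [26,26,26,26,26]
  dp:
    - [0.16,0.21,0.03]
    - [0.17,0.2,0.04]
    - [0.19,0.19,0.03]
    - [0.63,0.03,0.26]
    - [0.63,-0.03,0.26]
  twist: [0.92,0.93,0.92,0.98,0.98]

```text
time: 31.8
tool_pos: [613.1, -233.0, 221.8]
tcp_rot: [3.141, 0.0, 2.444]
contact_force: [-0.1, 0.0, -0.1]
grip_width: 26.2
finger_force: 0.0
```

Request:
arm_command:
  gripper: [26,26,26,26,26]
  dp:
    - [0.62,-0.08,0.26]
    - [0.62,-0.13,0.26]
    - [0.6,-0.19,0.26]
    - [0.58,-0.24,0.26]
    - [0.56,-0.29,0.26]
  twist: [0.97,0.98,0.97,0.98,0.97]

```text
time: 32.42
tool_pos: [546.5, -191.1, 189.5]
tcp_rot: [3.141, 0.0, 2.019]
contact_force: [-1.1, -0.7, -1.0]
grip_width: 25.9
finger_force: 0.0
```

Request:
arm_command:
  gripper: [26,26,26,26,26]
  dp:
    - [0.54,-0.33,0.26]
    - [0.51,-0.38,0.26]
    - [0.47,-0.42,0.27]
    - [0.43,-0.45,0.26]
    - [0.4,-0.49,0.27]
  twist: [0.98,0.97,0.98,0.97,0.98]

```text
time: 33.05
tool_pos: [480.0, -148.7, 156.6]
tcp_rot: [3.141, 0.0, 1.593]
contact_force: [0.5, 0.0, 0.9]
grip_width: 26.1
finger_force: 0.0
```

Request:
arm_command:
  gripper: [26,26,26,26,26]
  dp:
    - [0.35,-0.53,0.26]
    - [0,0,0]
    - [0,0,0]
    - [0,0,0]
    - [0,0,0]
  twist: [0.97,0,0,0,0]

```text
time: 33.67
tool_pos: [467.3, -140.8, 150.1]
tcp_rot: [3.141, 0.0, 1.512]
contact_force: [0.0, -0.1, -0.1]
grip_width: 26.2
finger_force: 0.0
```

Run:
```python
from h import *
np.set_printoptions(precision=1,suppress=True)
o=get_obs(); im=capture('wrist'); cv2.imwrite('pics/w7.png',im[:,:,::-1]); print(o['time'],o['tool_pos'],th(o)); np.save('w7o.npy',o,allow_pickle=True)
C=cam('wrist',o)
g=cv2.GaussianBlur(cv2.cvtColor(im,cv2.COLOR_RGB2GRAY),(3,3),0).astype(float)
# bar columns by rows, near expected
for yy in (-105,-85,-60,-30):
    u,v=proj(C,(469+yy*.06+8,yy,77)); v=int(v); 
    if 0<=v<260: print(yy,u,v,g[v,int(u)-16:int(u)+17:2].astype(int))
```

```text
33.675 [ 467.3 -140.8  150.1] -3.380173563670128
-105 315.6275166443049 162 [115 120 135 142 144 147 142 134 122 109 101  94 102 111 110 108 101]
-85 315.6478950727081 131 [164 146 136 141 145 147 146 137 125 113 102  95 132 170 167 163 163]
-60 315.6749061358795 90 [171 144 137 142 146 148 146 138 127 115 105  97 110 162 165 166 172]
-30 315.709811707165 37 [154 135 137 142 145 148 147 141 129 118 108  98 100 151 169 170 171]
```

The bar is centred under the fingers and parallel to them, so I descend and grip.

Request:
arm_command:
  gripper: [26,26,26,26,26]
  dp:
    - [0,0,0.9]
    - [0,0,0.9]
    - [0,0,0.9]
    - [0,0,0.5]
    - [0,0,0.4]
  twist: [0,0,0,0,0]

```text
time: 34.35
tool_pos: [467.1, -140.7, 59.6]
tcp_rot: [3.141, 0.0, 1.512]
contact_force: [0.1, -0.8, -0.2]
grip_width: 26.3
finger_force: 0.0
```

Request:
arm_command:
  gripper: [26,8,8,8,8]
  dp:
    - [0,0,0]
    - [0,0,0]
    - [0,0,0]
    - [0,0,0]
    - [0,0,0]
  twist: [0,0,0,0,0]

```text
time: 34.98
tool_pos: [464.4, -140.5, 60.3]
tcp_rot: [-3.137, -0.0, 1.512]
contact_force: [-9.2, -1.6, 6.2]
grip_width: 12.8
finger_force: 30.0
```

Run:
```python
from h import *
o=get_obs(); p=o['tool_pos']; print(p,th(o),o['contact_force'],o['grip_width'])
# bar centre = TCP (along pads): closed bar at z 77 => arc about hinge, increments to phi=0.545
y=np.radians(-3.4); r=np.hypot(313,2); a0=np.arctan2(2,313)
prev=np.zeros(2); 
N=10
for i in range(1,N+1):
    f=0.53*i/N; d=np.array([313-r*np.cos(a0+f), r*np.sin(a0+f)-2])
    print(round(f,3),'dpy',round((d-prev)[0]/25,3),'dpz',round(-(d-prev)[1]/25,3),'tot',d.round(1)); prev=d
```

```text
[ 464.43843078 -140.45234024   60.33772612] -3.3613210089223027 [-9.19242868 -1.60673608  6.24030975] 12.766902910865733
0.053 dpy 0.022 dpz -0.663 tot [ 0.5 16.6]
0.106 dpy 0.057 dpz -0.661 tot [ 2.  33.1]
0.159 dpy 0.092 dpz -0.657 tot [ 4.3 49.5]
0.212 dpy 0.127 dpz -0.651 tot [ 7.4 65.8]
0.265 dpy 0.161 dpz -0.644 tot [11.4 81.9]
0.318 dpy 0.195 dpz -0.634 tot [16.3 97.8]
0.371 dpy 0.228 dpz -0.623 tot [ 22.  113.3]
0.424 dpy 0.261 dpz -0.61 tot [ 28.5 128.6]
0.477 dpy 0.293 dpz -0.595 tot [ 35.9 143.5]
0.53 dpy 0.324 dpz -0.579 tot [ 44. 158.]
```

Request:
arm_command:
  gripper: [8,8,8,8,8]
  dp:
    - [-0.09,0,0]
    - [0,0.0,-0.2]
    - [0,0.02,-0.46]
    - [0,0.06,-0.66]
    - [0,0.09,-0.66]
  twist: [0,0,0,0,0]

```text
time: 35.6
tool_pos: [468.3, -140.9, 108.9]
tcp_rot: [-3.135, -0.004, 1.511]
contact_force: [-3.9, 6.2, -4.6]
grip_width: 12.9
finger_force: 30.0
```

Request:
arm_command:
  gripper: [8,8,8,8,8]
  dp:
    - [0.05,0.09,-0.65]
    - [0.04,0.14,-0.64]
    - [0,0.19,-0.63]
    - [0,0.23,-0.62]
    - [0,0.26,-0.61]
  twist: [0,0,0,0,0]

```text
time: 36.22
tool_pos: [491.3, -142.3, 188.1]
tcp_rot: [-3.135, 0.0, 1.511]
contact_force: [-6.0, -3.5, -2.3]
grip_width: 13.1
finger_force: 30.0
```

Request:
arm_command:
  gripper: [8,8,8,8,8]
  dp:
    - [0,0.29,-0.59]
    - [0,0.2,-0.35]
    - [0,0.1,-0.17]
    - [0,0,0]
    - [0,0,0]
  twist: [0,0,0,0,0]

```text
time: 36.85
tool_pos: [504.8, -143.2, 215.7]
tcp_rot: [-3.133, 0.001, 1.511]
contact_force: [-13.0, -1.6, 2.5]
grip_width: 13.1
finger_force: 30.0
```

Request:
arm_command:
  gripper: [8,8,8,8,8]
  dp:
    - [0,0,0]
    - [0,0,0]
    - [0,0,0]
    - [0,0,0]
    - [0,0,0]
  twist: [0,0,0,0,0]

```text
time: 37.48
tool_pos: [504.8, -143.2, 215.6]
tcp_rot: [-3.133, 0.0, 1.511]
contact_force: [-12.9, -2.5, 2.4]
grip_width: 13.3
finger_force: 30.0
```

Run:
```python
from h import *
np.set_printoptions(precision=1,suppress=True)
o=get_obs(); p=o['tool_pos']; print(p,th(o),o['contact_force'],o['grip_width'],o['time'])
dz=p[2]-60.3; print('lift',dz,'phi z',np.arcsin((dz+2)/313)-2/313,'phi x',np.arccos(1-(p[0]-464.6)/313))
ims=[capture('side') for _ in range(3)]; im=np.mean(ims,0).astype(np.uint8); cv2.imwrite('pics/d8.png',im[:,:,::-1])
D=cam('side'); H=np.array([777,-158,75.]);y=np.radians(-3.4);M=np.array([[np.cos(y),np.sin(y),0],[-np.sin(y),np.cos(y),0],[0,0,1]])
hsv=cv2.cvtColor(im,cv2.COLOR_RGB2HSV); m=cv2.inRange(hsv,(12,120,60),(28,255,255)); m[:215]=0;m[275:]=0;m[:,:355]=0;m[:,:]=m*(np.arange(640)<410)
k,l,s,c=cv2.connectedComponentsWithStats(m); print([(s[i].tolist(),c[i]) for i in range(1,k)])
for f in (.50,.53,.55,.57,.6):
    q=[M.T@np.array([-r*np.cos(f),-yy,r*np.sin(f)])+H for r,yy in ((150,256),(168,250),(183,250))]; print(f,'nut',proj(D,q[0]),'block',proj(D,q[1]),'screw',proj(D,q[2]))
print('nut closed exp',proj(D,M.T@np.array([-150,-256,0])+H))
W=640
cv2.imwrite('pics/c3.png',cv2.resize(im[215:275,355:425],(700,600),interpolation=cv2.INTER_CUBIC)[:,:,::-1])
```

```text
[ 504.8 -143.2  215.6] -3.410420017110726 [-12.9  -2.5   2.4] 13.257141219029641 37.475
lift 155.34027142543283 phi z 0.5203116613212421 phi x 0.5124629011198422
[([375, 231, 16, 13, 99], array([381.7, 236.8]))]
0.5 nut [386.  240.4] block [380.1 237.6] screw [375.7 236.5]
0.53 nut [386.8 239.2] block [381.  236.3] screw [376.7 235.1]
0.55 nut [387.4 238.4] block [381.7 235.4] screw [377.4 234.1]
0.57 nut [388.  237.7] block [382.4 234.6] screw [378.2 233.2]
0.6 nut [389.  236.5] block [383.4 233.3] screw [379.3 231.7]
nut closed exp [378.2 259.8]
```

View pics/c3.png

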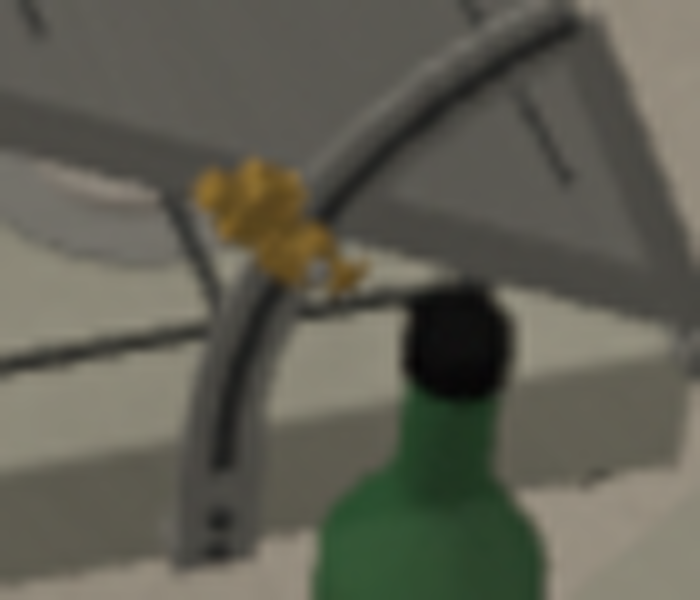

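The nut is now at px (386.5,240.8), just below the clip at (382,235.5), so the cover needs about 0.04 rad more. I'll also ease off the sideways push.

Request:
arm_command:
  gripper: [8,8,8,8,8]
  dp:
    - [0,0.04,-0.15]
    - [0,0.05,-0.15]
    - [0,0.05,-0.13]
    - [0,0,0]
    - [0,0,0]
  twist: [0,0,0,0,0]

```text
time: 38.25
tool_pos: [511.2, -143.6, 226.9]
tcp_rot: [-3.14, 0.001, 1.511]
contact_force: [-5.6, -4.0, -1.1]
grip_width: 13.4
finger_force: 30.0
```

Request:
arm_command:
  gripper: [8,8,8,8,8]
  dp:
    - [0,0,0]
    - [0,0,0]
    - [0,0,0]
    - [0,0,0]
    - [0,0,0]
  twist: [0,0,0,0,0]

```text
time: 38.88
tool_pos: [511.2, -143.6, 226.8]
tcp_rot: [-3.14, 0.001, 1.511]
contact_force: [-4.9, -3.1, -1.1]
grip_width: 13.5
finger_force: 30.0
```

Run:
```python
from h import *
np.set_printoptions(precision=2,suppress=True)
o=get_obs(); p=o['tool_pos']; print(p,o['contact_force'],o['time'])
dz=p[2]-60.3; print('phi z',np.arcsin((dz+2)/313)-2/313,'phi x',np.arccos(1-(p[0]-464.6)/313))
im=np.mean([capture('side') for _ in range(3)],0).astype(np.uint8); cv2.imwrite('pics/d9.png',im[:,:,::-1])
D=cam('side')
def br(im): 
    hsv=cv2.cvtColor(im,cv2.COLOR_RGB2HSV); m=cv2.inRange(hsv,(12,120,50),(28,255,255)); m[:222]=0;m[275:]=0;m[:,:362]=0;m[:,400:]=0; return m
i0=cv2.imread('pics/side0.png')[:,:,::-1].copy()
m0=br(i0); m0c=m0.copy(); m0c[248:]=0; m0n=m0.copy(); m0n[:248]=0
cen=lambda m:np.array([np.where(m)[1].mean(),np.where(m)[0].mean()])
print('clip0',cen(m0c),(m0c>0).sum(),'nut0',cen(m0n),(m0n>0).sum())
def box3(uv): return uv
m=br(im); new=m.copy(); new[cv2.dilate(m0c,None)>0]=0
full=(m>0).sum()*cen(m)-(m0c>0).sum()*cen(m0c); print('all',cen(m),(m>0).sum(),'nut est',full/((m>0).sum()-(m0c>0).sum()))
# radius-from-hinge angle in the quadrant plane y=-250/-256, nut0 as reference
H=np.array([777,-158,75.]);y=np.radians(-3.4);M=np.array([[np.cos(y),np.sin(y),0],[-np.sin(y),np.cos(y),0],[0,0,1]])
def ang(uv,yy):
    p,d=ray(D,uv); a=M@(p-H); b=M@d; q=a+b*(yy-a[1])/b[1]; return np.hypot(q[0],q[2]),np.arctan2(q[2],-q[0])
for yy in (-250,-256): print(yy,'clip0',ang(cen(m0c),yy),'nut0',ang(cen(m0n),yy),'nut',ang(full/((m>0).sum()-(m0c>0).sum()),yy))
```

```text
[ 511.23 -143.64  226.83] [-4.91 -3.1  -1.14] 38.875
phi z 0.5622018613966238 phi x 0.5528576873911856
clip0 [379.94 235.11] 62 nut0 [377.57 260.07] 40
all [382.18 236.2 ] 99 nut est [385.95 238.03]
-250 clip0 (np.float64(173.7393504878825), np.float64(0.5462195526058554)) nut0 (np.float64(149.71709073668953), np.float64(-0.04790279631709723)) nut (np.float64(149.99764404193937), np.float64(0.5238941485338952))
-256 clip0 (np.float64(178.89076057331306), np.float64(0.567371876391829)) nut0 (np.float64(151.94151536770417), np.float64(-0.004116475559198733)) nut (np.float64(155.23229919580155), np.float64(0.5491681660884025))
```

Run:
```python
from h import *
np.set_printoptions(precision=2,suppress=True)
im=capture('scene'); C=cam('scene')
for z in (60,112,156): print(z,proj(C,(503.5,374,z)))
u,v=proj(C,(503.5,374,156)).astype(int)
quad(C,im,(u-25,v-30,u+25,v+30),156,'small top label',(15,20,110),(35,95,255))
o=get_obs(); print(o['dq'],o['contact_force'],o['tool_pos'],o['time'])
```

```text
60 [500.87 283.6 ]
112 [506.86 266.49]
156 [512.27 251.03]
small top label c [500.7 373.5] size [36.  59.4] long yaw 20.4
[-0.  0.  0.  0. -0.  0.] [-5.09 -3.47 -0.54] [ 511.24 -143.62  226.81] 39.075
```

```bash
python3 -c "
from plant import *
print(close_job())"
```

```text
the job is handed in; nothing more can be done
None
```

The job is handed in: the medium and small cartons are stacked on the large one, within about 3 mm of centre and 1° of parallel, and the gripper is holding the cover still at about 0.555 rad, against my estimate of 0.545–0.555 rad for the mark, after about 39 s of the 72 s allowed.

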